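Clear the timing stand and set up a clock for test

TASK

Set the small wooden clock up for a rate test on the timing stand. First clear the stand: put the hand bell upright in the middle of the round cork coaster, lay every brass wheel flat in the wooden tray, and lift the dust cover off the instrument and stand it open side down in the middle of the grey felt mat. Then set the clock down gently inside the brass outline on the stand, square to it and facing away from the robot, and only after that turn the instrument's dial until its white pointer line points at the brass mark on the ring; leave the oil bottle, the jar and the other things on the bench where they are.

Things in the scene. Friction and masses are not known exactly. Their poses are not given: they have to be found in the camera images.
- stand: Timing stand, fixed: dark wooden slab 200 x 400 x 10 mm (its x, y, z) with a black top patch on its +y part; on its -y part a grey instrument housing 160 x 140 mm in x, y (centred at y = -120 mm), its top 45 mm above the table. Origin: centre of the slab's underside; +x points away from the robot to within about 10 degrees.
- place (a point): Centre of the brass-lined rectangle (85 mm along the stand's x, 118 mm along its y; lines 3 mm wide) on the slab's top, where the clock goes; at 0, 80, 10 mm in the stand's frame. The clock's plinth is 60 x 92 mm.
- dial (a joint): The dial's angle (rad): turns about the vertical axis through point dial_axis, positive anticlockwise from above, 0 when the pointer points along the stand's +x; stops at -2 and +2; stays where it is left; light friction (0.05 N m). The mark always lies anticlockwise of where the pointer starts, 0.6 to 2.3 rad away.
- dial_axis (a point): On the dial's axis, on the top of the housing (45 mm above the table). The black dial: disc of radius 34 mm from 4 to 10 mm above this point, and on it an upright grip bar 14 mm thick, reaching from 24 mm behind the axis to 28 mm in front along the pointer direction, from 10 to 37 mm above this point, to be pinched across its thickness.
- pointer (a point): Point in front of the dial's pointer line (white line on the bar's top and on the disc's edge), 40 mm from the axis.
- mark (a point): The brass T-shaped index mark on the fixed aluminium ring (radius 46 mm, 3 mm thick) under the dial, 40 mm from the axis. Hidden under the dust cover at first.
- cover: Loose wooden dust cover standing over the dial on the housing: box 110 x 110 x 60 mm, open below, walls 4 mm (inside 102 x 102 x 56 mm), with a dark wooden grip block on top, 22 mm in its x, 40 mm in its y, reaching from 60 to 94 mm above the rim. 0.22 kg. Origin: centre of its lower rim, z up.
- mat: Grey felt mat 150 x 150 x 3 mm lying on the table, fixed. Origin: centre of its underside.
- bell: Brass hand bell standing on the stand: foot 60 mm across and 14 mm high, dark turned wooden handle 20 mm across from 40 to 106 mm, 118 mm tall with its end ball (23 mm across). 0.3 kg. Origin: centre of its underside, z up the handle.
- coaster: Round cork coaster with a dark edge, 100 mm across, 3 mm thick, fixed. Origin: centre of its underside.
- tray: Open wooden tray 180 x 220 x 25 mm (x, y, z), walls and floor 5 mm thick, fixed. Origin: centre of its underside.
- clock: Small dark wooden mantel clock: plinth 60 x 92 x 12 mm (x, y, z), case 44 x 76 mm up to 98 mm, on it a solid crest block 26 mm (x) by 52 mm (y) from 98 to 134 mm, good to grip across its 26 mm. 0.45 kg. Origin: centre of its underside; its round white face looks along its +x.
- face (a point): Middle of the clock's face: 22 mm in front of and 57 mm above the clock's origin.
- wheel0: Brass clock wheel (two to four of four alike are present) lying flat on the stand: toothed disc 60 mm across, 8 mm thick, with an upright steel arbor 16 mm across in the middle, up to 38 mm. 0.1 kg. Origin: centre of its underside, z along the arbor.
- wheel1: Brass clock wheel (two to four of four alike are present) lying flat on the stand: toothed disc 60 mm across, 8 mm thick, with an upright steel arbor 16 mm across in the middle, up to 38 mm. 0.1 kg. Origin: centre of its underside, z along the arbor.
- wheel2: Brass clock wheel (two to four of four alike are present) lying flat on the stand: toothed disc 60 mm across, 8 mm thick, with an upright steel arbor 16 mm across in the middle, up to 38 mm. 0.1 kg. Origin: centre of its underside, z along the arbor.
- wheel3: Brass clock wheel (two to four of four alike are present) lying flat on the stand: toothed disc 60 mm across, 8 mm thick, with an upright steel arbor 16 mm across in the middle, up to 38 mm. 0.1 kg. Origin: centre of its underside, z along the arbor.
- oil: Bystander: small amber bottle, 32 mm across, 60 mm tall.
- jar: Bystander: white jar with brass cap, 56 mm across, 55 mm tall.
- loupe: Bystander: black eye loupe, 36 mm across, 30 mm tall.
- barrel: Bystander: plain brass spring barrel, 44 mm across, 25 mm tall, with no arbor.

How it is judged:
By the outcome, as a careful person would: the job done as asked, in the order asked, and still so for the second after the job is handed in, with the robot touching nothing.
Of wheel0, wheel1, wheel2, wheel3 only 2 to 4 are there at a start; the rules pass over those that are not, and their reading is None.
At some moment in a run one of wheel0, wheel1, wheel2, wheel3, bell may be knocked a few centimetres aside while the robot is not near it.
It also fails if it takes over 210 s, if anything falls off the work surface, if the arm or the gripper's body presses on something with over 40 N, if the wrist force passes 120 N, or if a joint passes its speed limit or range.

ROBOT

A 6-joint arm with a two-finger parallel gripper is mounted at the origin on the work surface. World frame = base frame: x ahead of the robot, y to its left, z up, the work surface at z = 0. Lengths are in mm, angles in degrees, forces in N, time in s.
With the tool pointing down it reaches from about 350 to 850 mm from the base axis. Payload 8.1 kg.
Tool frame: the origin (TCP) lies on the centre line of the jaws, within the pads' length; the fingertips stand 19 mm ahead of it and the grasp point (between the pads) is the TCP (r.tip_reach is the z of the fingertips in the tool frame, in mm); z points along the fingers, y is the line along which they close (so a half turn about z gives the same grasp; the last joint's range is limited). The gripper opens to 85 mm and grips with 20 to 120 N. Pads are 22 mm wide; open, the fingers measure 114 mm over their backs; the gripper's body (76 mm by 85 mm) begins 54 mm behind the grasp point. The pads swing forward as they close: fully open they stand 13 mm farther back than shut.
Start: joints at [61.627, 7.471, 85.268, -0, 87.261, -4.893], TCP at [239.035, 550.334, 215.092] pointing down, gripper open.
Joint ranges: [-169.43, 169.43], [-51.17, 129.36], [1.28, 143.12], [-76.62, 256.62], [0, 156.53], [-152.29, 152.29]. Speed limits (degrees/s): [136.94, 136.94, 159.86, 180, 180, 180].

INTERFACE

Orientations are given as [roll, pitch, yaw] about the fixed x, y, z axes, in that order (R = Rz(yaw) Ry(pitch) Rx(roll)).
In Python, from bench import r gives the robot as it stands. The module is installed in compiled form; this text tells all that it offers.
- The arm moves only by the shell command python3 -m handwheel 'ROWS' [FORCE]. ROWS is JSON, a list of rows, each a list of 7 numbers: the shift along the tool's x, y, z in m, then the turn, a rotation vector about the tool's x, y, z in degrees, then the finger opening in m, from 0 to 0.0854. In form: [[tx, ty, tz, ax, ay, az, claw], ...]. A call has 1 to 8 rows; each row shifts and turns the commanded pose from where the row before left it, along the tool's axes as they then stand; what a row does not reach is not made up. A row lasts 1/12 s, in which the tool goes at most 41.7 mm and 7.16 degrees, less where a joint would pass 70% of its speed; a pose out of reach is approached as far as the arm can. A call with a gripper value outside its range is refused whole. The fingers move at their own pace and stop on an object; FORCE is the grip in N (left out, the last holds). Time passes only in rows, so rows that do not move let the fingers close. It gives the time, the measured TCP pose, the force, the opening and the grip force at its end, in the units of the state.
- r.sense(): the state, without advancing time (a new reading comes with each control period).
- r.snapshot(name): name is "side" or "top" or "wrist"; returns (picture, depth): 480x640x3 uint8, blue, green, red; 480x640 float32, mm along the optical axis (not along the pixel's ray), 0 where there is no reading.
- r.calibration(name): a dict with "vfov" (degrees; the focal length in pixels is half the picture's height over the tangent of half this angle, whatever the lens; pixels are square), "cx", "cy" (the principal point, pixels), "rvec" (rotation vector, rad) and "tvec" (3), from world to camera coordinates, as OpenCV has them; the wrist camera has in their place "tool_from_camera" (4x4, takes a point from camera to tool coordinates, whose origin is the TCP and whose axes are the flange's). Camera axes: x right, y down, z forward; pixel columns grow to the right and rows downward; lengths in mm; the calibration is good to about 2 mm. A picture is of the moment at which its call begins: read the wrist's pose just before it. calibration takes no time and is no camera call.
- r.hand_in(): hands the job in; it is judged then, once.
The state is a dict: "time": time; "joint_pos": joint angles; "qd": joint speeds; "joint_efforts": joint torques, N m; "tool_pos": TCP position; "tcp_rot": TCP orientation; "ft_force": force on the tool from outside, world axes, zero at the start; "wrist_torque": the same for the moment, N m; "finger_gap": finger opening in mm; "grip_force": force on a finger pad.
Only numpy, scipy, OpenCV 4.12 (cv2) and the standard library are available. Lean on these libraries where they do the work, as an engineer would, in place of code of your own. Each camera call takes 0.05 s, during which the arm holds its last target. There are 200 camera calls.

## Working session

There is one attempt and no reset: what is moved stays moved. The work goes in short steps, Python scripts to look and compute and a shell command to move; the robot and the scene stay as the last step left them, time stands still between calls to the robot, and variables do not carry over. Pictures are saved under pics/ and viewed, at most 14 in all, crops included, and the job is handed in when it is done.

```bash
mkdir -p pics
cat > h.py <<'E'
import numpy as np, cv2
from scipy.spatial.transform import Rotation as R
from bench import r
def snap(name,tag):
    s=r.sense(); p,d=r.snapshot(name); cv2.imwrite(f'pics/{tag}.png',p); np.savez(f'pics/{tag}.npz',p=p,d=d,T=cam2world(name,s)); return p,d
def cam2world(name,s):
    c=r.calibration(name); T=np.eye(4)
    if name=='wrist':
        W=np.eye(4); W[:3,:3]=R.from_euler('xyz',s['tcp_rot'],degrees=True).as_matrix(); W[:3,3]=s['tool_pos']
        return W@np.array(c['tool_from_camera'])
    Rm=R.from_rotvec(np.ravel(c['rvec'])).as_matrix(); T[:3,:3]=Rm.T; T[:3,3]=-Rm.T@np.ravel(c['tvec']); return T
def load(tag): z=np.load(f'pics/{tag}.npz'); return z['p'],z['d'],z['T']
def ray(name,T,u,v):
    c=r.calibration(name); f=240/np.tan(np.radians(c['vfov']/2))
    return T[:3,:3]@np.array([(u-c['cx'])/f,(v-c['cy'])/f,1.])
def at_z(name,T,u,v,z):  # pixel -> world on plane z
    k=ray(name,T,u,v); return T[:3,3]+k*(z-T[2,3])/k[2]
def cloud(name,d,T):
    c=r.calibration(name); f=240/np.tan(np.radians(c['vfov']/2)); v,u=np.mgrid[:480,:640]
    P=np.stack([(u-c['cx'])/f*d,(v-c['cy'])/f*d,d],-1)@T[:3,:3].T+T[:3,3]; P[d==0]=np.nan; return P
E
python3 - <<'E'
from h import *
s=r.sense(); print(s)
for n in('top','side','wrist'):
    snap(n,n+'0'); c=r.calibration(n); print(n,c)
    print(cam2world(n,s)[:3,3])
E
```

```text
{'time': 0.0, 'joint_pos': array([ 6.16255044e+01,  7.51621803e+00,  8.53302313e+01,  1.84836129e-03,
        8.72611566e+01, -4.89515382e+00]), 'qd': array([ 0.06105209, -0.00025365, -0.00612557, -0.07698822,  0.12656351,
        0.01512013]), 'joint_efforts': array([-9.76453412e-04, -5.69422674e+01, -5.00529242e+01, -4.24160507e-04,
        1.51704153e-02,  1.83504591e-05]), 'tool_pos': array([238.76040575, 549.81088655, 214.02376463]), 'tcp_rot': array([-1.79892944e+02, -1.10216391e-02,  1.56520558e+02]), 'ft_force': array([-0.03812065, -0.22360274,  0.3700737 ]), 'wrist_torque': array([-0.02172398,  0.01883521, -0.00559769]), 'grip_force': 0.0, 'finger_gap': 85.633351007193}
top {'vfov': 52.36073670121638, 'cx': 318.18110664427763, 'cy': 240.20020411830868, 'rvec': array([ 2.14514204, -2.185178  ,  0.1114688 ]), 'tvec': array([  55.95173562,  617.14761855, 1118.3941293 ])}
[ 496.0087305    41.82802563 1177.72363642]
side {'vfov': 45.20036191069876, 'cx': 327.7617687028881, 'cy': 238.69719601820276, 'rvec': array([ 2.22199208, -0.10923529,  0.07995301]), 'tvec': array([-614.34123409,  126.7036127 , 1360.89430894])}
[  485.59970722 -1062.33373534   938.69176869]
wrist {'vfov': 71.57435329531181, 'cx': 315.81521121818076, 'cy': 237.77466266695617, 'tool_from_camera': array([[-9.73249821e-04, -9.51124143e-01, -3.08807250e-01,
         8.01655251e+01],
       [ 9.99999072e-01, -1.22008841e-03,  6.06224841e-04,
         1.10815972e-02],
       [-9.53367230e-04, -3.08806374e-01,  9.51124448e-01,
        -1.59702439e+02],
       [ 0.00000000e+00,  0.00000000e+00,  0.00000000e+00,
         1.00000000e+00]])}
[165.383821   582.02205229 373.74132223]
```

View pics/top0.png

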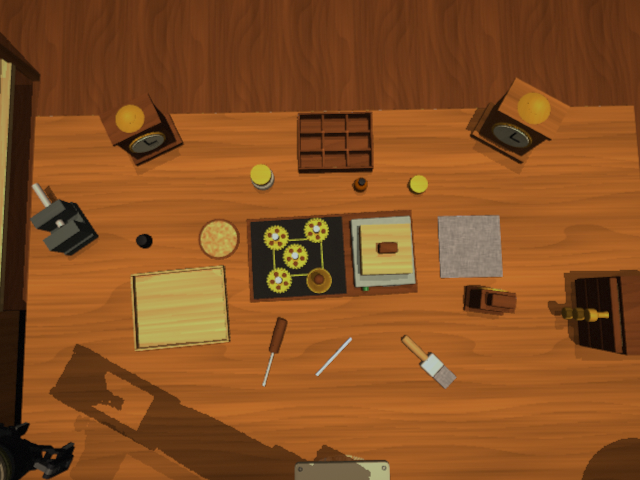

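View pics/side0.png

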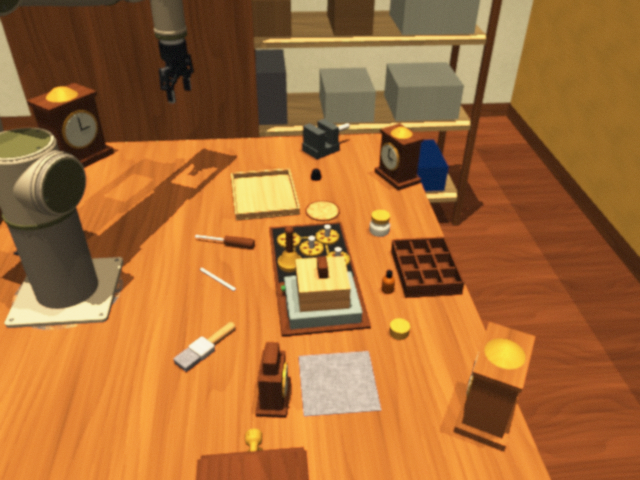

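Run:
```python
from h import *
p,d,T=load('top0'); P=cloud('top',d,T)
def q(u,v): print((u,v),np.round(P[v,u]))
for n,l in dict(wheels=[(276,237),(317,229),(295,256),(279,280)],bell=[(319,280)],cover=[(388,248)],clock=[(499,301),(480,298)],mat=[(470,246)],coaster=[(219,239)],tray=[(181,308)],table=[(450,330),(250,350),(200,190)],slab=[(340,250),(255,290)]).items():
    print(n); [q(*x) for x in l]
Z=P[...,2]; X=P[...,0]; Y=P[...,1]
def comp(lo,hi,ux,vx):
    m=np.zeros((480,640),np.uint8); m[vx[0]:vx[1],ux[0]:ux[1]]=((Z>lo)&(Z<hi))[vx[0]:vx[1],ux[0]:ux[1]]
    n,l,st,ce=cv2.connectedComponentsWithStats(m)
    for i in range(1,n):
        if st[i,4]>6:
            pts=P[l==i]; rc=cv2.minAreaRect(pts[:,:2].astype(np.float32)); print(' ',lo,hi,st[i,4],'mean',np.round(np.nanmean(pts,0),1),'rect',np.round(rc[0],1),np.round(rc[1],1),round(rc[2],1))
S=((240,340),(210,305))
print('arbor');comp(30,60,*S); print('disc');comp(14,30,*S); print('bell');comp(100,140,*S);comp(50,140,*S)
C=((340,425),(205,300)); print('cover');comp(120,150,*C);comp(90,115,*C);comp(35,60,*C)
K=((455,530),(275,325)); print('clock');comp(120,145,*K);comp(85,110,*K);comp(5,20,*K);comp(5,150,*K)
print('tray');comp(15,40,(125,235),(255,355))
b=((240,425),(205,305));print('slab');comp(5,200,*b)
```

```text
wheels
(276, 237) [626. 143.  45.]
(317, 229) [643.  47.  46.]
(295, 256) [581.  99.  47.]
(279, 280) [526. 137.  46.]
bell
(319, 280) [522.  44. 124.]
cover
(388, 248) [ 587. -104.  140.]
clock
(499, 301) [ 471. -336.  135.]
(480, 298) [ 477. -310.   94.]
mat
(470, 246) [ 601. -323.   -0.]
coaster
(219, 239) [629. 285.   1.]
tray
(181, 308) [465. 375.   3.]
table
(450, 330) [ 401. -265.    0.]
(250, 350) [363. 211.  -3.]
(200, 190) [752. 333.  -3.]
slab
(340, 250) [nan nan nan]
(255, 290) [504. 197.  10.]
arbor
  30 60 42 mean [643.3  48.7  45.9] rect [643.6  49.1] [14.2 13.9] 87.9
  30 60 41 mean [627.2 144.7  45.3] rect [627.7 145.5] [15.1 14.4] 60.3
  30 60 40 mean [581.6  99.1  46.2] rect [582.1  99.3] [14.4 14.7] 53.4
  30 60 202 mean [522.1  43.5  41.9] rect [522.2  43.2] [44.5 42. ] 89.2
  30 60 42 mean [525.9 138.3  46.1] rect [526.1 138.1] [14.2 14.6] 43.3
disc
  14 30 370 mean [643.4  48.7  17.1] rect [644.5  49.3] [57.4 58.8] 89.0
  14 30 376 mean [627.1 144.7  17.2] rect [627.  145.5] [58.3 57.6] 0.2
  14 30 377 mean [582.4  99.5  17.2] rect [582.4  99.6] [59.7 56.9] 54.
[... 325 characters left out ...]
 [ 588.  -104.1  136.9] rect [ 587.9 -104.9] [39.3 21.1] 88.7
  90 115 2299 mean [ 588.1 -104.8  104.1] rect [ 589.  -105.7] [110.3 110.9] 0.7
  35 60 1541 mean [578.  -93.8  44.1] rect [ 585.  -106.2] [168.2 141.1] 2.6
clock
  120 145 321 mean [ 470.4 -345.4  132.4] rect [ 470.3 -346.7] [52.9 25.9] 81.8
  85 110 421 mean [ 472.  -337.5   96.3] rect [ 472.4 -347.3] [76.5 48.2] 81.5
  5 20 277 mean [ 463.8 -326.4   11.1] rect [ 470.1 -347.1] [93.3 59.8] 81.6
  5 150 1239 mean [ 470.6 -333.3   80.3] rect [ 470.1 -347.1] [93.3 59.8] 81.6
tray
  15 40 876 mean [463.9 378.1  23.1] rect [466.1 374.4] [180.2 222.1] 4.4
slab
  5 200 13598 mean [580.5  16.6  34.5] rect [583.7  14. ] [201.2 399.8] 2.2
```

```bash
cat >> h.py <<'E'
def go(x,y,z=None,yaw=None):
    s=r.sense(); Rm=R.from_euler('xyz',s['tcp_rot'],degrees=True).as_matrix(); t=np.array(s['tool_pos'],float)
    tgt=np.array([x,y,t[2] if z is None else z]); y0=s['tcp_rot'][2]
    print('tcp',np.round(t,1),'rot',np.round(s['tcp_rot'],1),'gap',round(s['finger_gap'],1),'t',round(s['time'],2),'| tool shift mm',np.round(Rm.T@(tgt-t),1),'' if yaw is None else ('az',round(-((yaw-y0+180)%360-180),1)))
E
cat > seg.py <<'E'
from h import *
def color(name,p,T,box,mode,z):
    (u0,u1),(v0,v1)=box; h=cv2.cvtColor(p,cv2.COLOR_BGR2HSV)[v0:v1,u0:u1]
    if mode=='grey': m=((h[...,1]<70)&(h[...,2]>50)).astype(np.uint8)
    else: m=cv2.threshold(p[v0:v1,u0:u1,1].copy(),0,1,cv2.THRESH_OTSU)[1]
    n,l,st,ce=cv2.connectedComponentsWithStats(m); i=1+np.argmax(st[1:,4])
    v,u=np.nonzero(l==i); W=np.array([at_z(name,T,a+u0,b+v0,z) for a,b in zip(u,v)])[:,:2].astype(np.float32)
    rc=cv2.minAreaRect(W); print(name,mode,st[i,4],'mean',W.mean(0).round(1),'rect',np.round(rc[0],1),np.round(rc[1],1),round(rc[2],1))
E
python3 - <<'E'
from seg import *
p,d,T=load('top0')
color('top',p,T,((193,245),(213,265)),'otsu',3); color('top',p,T,((430,510),(205,290)),'grey',3)
p,d,T=load('side0'); color('side',p,T,((296,382),(345,420)),'grey',3); color('side',p,T,((301,344),(198,224)),'otsu',3)
P=cloud('side',d,T)
for n,(x,y,z) in dict(w1=(627,145,48),w2=(643,48.7,48),w3=(582,99,48),w4=(526,138.5,48),bell=(523.5,44.5,128),cover=(588,-104.5,139),clock=(470,-347,134),table=(400,-265,0),mat=(601,-323,3)).items():
    r2=15; m=(np.hypot(P[...,0]-x,P[...,1]-y)<r2)&(P[...,2]>z-6 if z>10 else True)
    q=P[m]; print(n,m.sum(),np.round(q.mean(0),1) if len(q) else '', np.round(np.percentile(q[:,2],95),1) if len(q) else '')
E
```

```text
top otsu 995 mean [630.  286.7] rect [630.1 286.2] [85.  85.3] 88.9Traceback (most recent call last):
  File "<stdin>", line 3, in <module>
  File "seg.py", line 7, in color
    v,u=np.nonzero(l==i); W=np.array([at_z(name,T,a+u0,b+v0,z) for a,b in zip(u,v)])[:,:2].astype(np.float32)
                                      ~~~~^^^^^^^^^^^^^^^^^^^^
  File "h.py", line 17, in at_z
    k=ray(name,T,u,v); return T[:3,3]+k*(z-T[2,3])/k[2]
  File "h.py", line 14, in ray
    c=r.calibration(name); f=240/np.tan(np.radians(c['vfov']/2))
ValueError: time passes only in moves, steps and waits
```

```bash
python3 -c "
from h import *
a=cv2.resize(cv2.imread('pics/top0.png')[205:325,120:260],None,fx=2.8,fy=2.8,interpolation=cv2.INTER_CUBIC)
b=cv2.resize(cv2.imread('pics/top0.png')[205:325,410:550],None,fx=2.8,fy=2.8,interpolation=cv2.INTER_CUBIC)
cv2.imwrite('pics/c1.png',np.hstack([a,b]))
go(523.5,44.5,None,92.2)"; python3 -m handwheel '[[0,0,0,0,0,7,0.0854]]' | tail -20
```

```text
tcp [238.8 549.9 214.2] rot [-179.9   -0.   156.5] gap 85.8 t 0.15 | tool shift mm [-462.5 -350.2    0.5] ('az', np.float64(64.3))
time: 0.23
tool_pos: [238.9, 550.0, 214.5]
tcp_rot: [-179.9, 0.0, 149.7]
ft_force: [-0.4, -1.0, -0.2]
finger_gap: 85.4
grip_force: 0.0
```

View pics/c1.png

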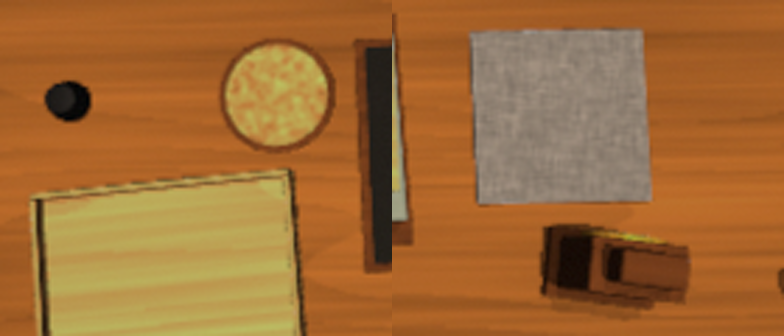

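The crops show the coaster centred at about (219,239), the mat at about (470,246), and the clock with its face edge towards +x. I'll cache the calibration and finish the second-view check.

```bash
sed -i '1i import functools' h.py; sed -i 's/r\.calibration(name)/cal(name)/' h.py
cat >> h.py <<'E'
@functools.lru_cache(None)
def cal(name): return r.calibration(name)
E
cat > b.py <<'E'
from seg import *
p,d,T=load('top0')
color('top',p,T,((430,510),(205,290)),'grey',3)
p,d,T=load('side0'); color('side',p,T,((296,382),(345,420)),'grey',3); color('side',p,T,((301,344),(198,224)),'otsu',3)
P=cloud('side',d,T)
for n,(x,y,z) in dict(w1=(627,145,48),w2=(643,48.7,48),w3=(582,99,48),w4=(526,138.5,48),bell=(523.5,44.5,128),cover=(588,-104.5,139),clock=(470,-347,134),table=(400,-265,0),mat=(601,-323,3)).items():
    m=(np.hypot(P[...,0]-x,P[...,1]-y)<15)&(P[...,2]>(z-6 if z>10 else -20))
    q=P[m]
    if len(q): print(n,m.sum(),np.round(q.mean(0),1),np.round(np.percentile(q[:,2],95),1))
go(523.5,44.5,None,92.2)
E
python3 b.py
```

```text
top grey 3685 mean [ 600.3 -320.1] rect [ 600.5 -320. ] [147.4 147.2] 0.1
side grey 4244 mean [ 603.2 -325. ] rect [ 603.7 -321.3] [146.4 146.6] 89.8
side otsu 415 mean [633.3 288.4] rect [632.6 288.9] [80.5 85.7] 85.4
w1 29 [629.7 143.7  47.8] 51.7
w2 32 [646.2  47.3  48.3] 51.9
w3 30 [585.   98.   48.2] 52.8
bell 40 [526.5  41.6 125.6] 128.6
cover 78 [ 590.  -104.4  139.9] 142.6
clock 144 [ 471.4 -348.   135.2] 137.5
table 130 [ 400.2 -265.2    1.1] 4.0
mat 137 [ 601.2 -323.1    3.9] 6.6
tcp [238.9 550.  214.5] rot [-179.9    0.   149.7] gap 85.4 t 0.23 | tool shift mm [-5.010e+02 -2.925e+02  4.000e-01] ('az', np.float64(57.5))
```

```bash
python3 -m handwheel '[[0,0,0,0,0,7.1,0.06],[0,0,0,0,0,7.1,0.06],[0,0,0,0,0,7.1,0.06],[0,0,0,0,0,7.1,0.06],[0,0,0,0,0,7.1,0.06],[0,0,0,0,0,7.1,0.06],[0,0,0,0,0,7.1,0.06],[0,0,0,0,0,7.1,0.06]]' >/dev/null; python3 -m handwheel '[[0,0,0,0,0,0.6,0.06],[0,0,0,0,0,0,0.06]]'; python3 -c "
from h import *
go(523.5,44.5,None,92.2)"
```

```text
time: 1.07
tool_pos: [239.0, 550.2, 214.8]
tcp_rot: [-180.0, 0.0, 92.3]
ft_force: [-0.4, -0.7, -0.6]
finger_gap: 60.1
grip_force: 0.0
tcp [239.  550.2 214.8] rot [-180.     0.    92.3] gap 60.1 t 1.07 | tool shift mm [-5.166e+02  2.641e+02  2.000e-01] ('az', np.float64(0.1))
```

```bash
python3 -m handwheel '[[-0.0323,0.0165,0,0,0,0,0.05],[-0.0323,0.0165,0,0,0,0,0.05],[-0.0323,0.0165,0,0,0,0,0.05],[-0.0323,0.0165,0,0,0,0,0.05],[-0.0323,0.0165,0,0,0,0,0.05],[-0.0323,0.0165,0,0,0,0,0.05],[-0.0323,0.0165,0,0,0,0,0.05],[-0.0323,0.0165,0,0,0,0,0.05]]' >/dev/null;  python3 -m handwheel '[[-0.0323,0.0165,0,0,0,0,0.05],[-0.0323,0.0165,0,0,0,0,0.05],[-0.0323,0.0165,0,0,0,0,0.05],[-0.0323,0.0165,0,0,0,0,0.05],[-0.0323,0.0165,0,0,0,0,0.05],[-0.0323,0.0165,0,0,0,0,0.05],[-0.0321,0.0165,0,0,0,0,0.05],[0,0,0,0,0,0,0.05]]'
python3 - <<'E'
from h import *
p,d=snap('wrist','w1'); go(523.5,44.5)
snap('top','top1')
_,d,T=load('w1'); P=cloud('wrist',d,T)
for n,(x,y,z) in dict(w1=(627,145,48),w2=(643,48.7,48),w3=(582,99,48),w4=(526,138.5,48),bell=(523.5,44.5,128),cover=(588,-104.5,139)).items():
    m=(np.hypot(P[...,0]-x,P[...,1]-y)<25)&(P[...,2]>z-5)
    if m.any(): print(n,m.sum(),P[m].mean(0).round(1),cv2.minAreaRect(P[m][:,:2].astype(np.float32)))
E
```

```text
time: 2.4
tool_pos: [506.4, 70.1, 215.0]
tcp_rot: [179.9, 0.1, 92.1]
ft_force: [0.7, -0.6, -1.1]
finger_gap: 50.1
grip_force: 0.0
tcp [505.2  72.6 214.9] rot [-180.     0.    92.1] gap 50.1 t 2.45 | tool shift mm [-28.7  17.2   0. ] 
w1 256 [627.  146.9  48.4] ((627.8018798828125, 146.9059600830078), (15.143278121948242, 15.26750659942627), 17.559192657470703)
w2 204 [643.3  51.1  48.2] ((643.939208984375, 50.68062210083008), (15.045921325683594, 15.04307746887207), 73.37323760986328)
w3 3296 [566.1  86.1 297.3] ((576.5338134765625, 94.10285949707031), (33.7625732421875, 15.149091720581055), 52.00235366821289)
w4 227 [526.1 140.5  48.6] ((526.0794677734375, 140.57952880859375), (14.90377140045166, 14.911625862121582), 47.95995330810547)
bell 734 [527.1  55.3 187. ] ((528.095947265625, 51.095787048339844), (30.484447479248047, 19.456315994262695), 49.04172134399414)
```

View pics/w1.png

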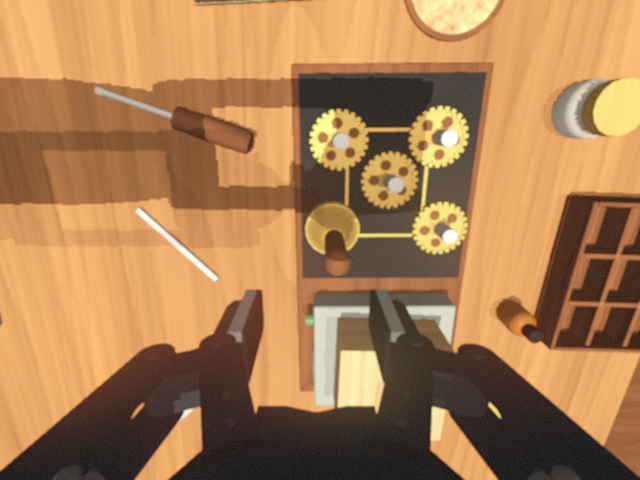

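```bash
python3 -m handwheel '[[-0.0285,0.019,0,0,0,0,0.05],[0,0,0,0,0,0,0.05],[0,0,0,0,0,0,0.05]]'; python3 -c "
from h import *
go(524.5,45,88)
p,d=snap('top','top2');P=cloud('top',d,cam2world('top',r.sense()))"
```

```text
time: 2.75
tool_pos: [524.3, 48.0, 214.9]
tcp_rot: [-180.0, -0.0, 92.2]
ft_force: [0.4, 0.1, -0.0]
finger_gap: 50.0
grip_force: 0.0
tcp [524.3  48.  214.9] rot [-180.    -0.    92.2] gap 50.0 t 2.75 | tool shift mm [ -3.1   0.2 126.9]
```

```bash
python3 -m handwheel '[[-0.003,0,0.025,0,0,0,0.05],[0,0,0.025,0,0,0,0.05],[0,0,0.025,0,0,0,0.05],[0,0,0.025,0,0,0,0.05],[0,0,0.018,0,0,0,0.05],[0,0,0.009,0,0,0,0.05],[0,0,0,0,0,0,0.05],[0,0,0,0,0,0,0.05]]'; python3 -m handwheel '[[0,0,0,0,0,0,0.01],[0,0,0,0,0,0,0.01],[0,0,0,0,0,0,0.01],[0,0,0,0,0,0,0.01],[0,0,0,0,0,0,0.01],[0,0,0,0,0,0,0.01]]' 50;  python3 -m handwheel '[[0,0,-0.005,0,0,0,0.01],[0,0,-0.015,0,0,0,0.01],[0,0,-0.02,0,0,0,0.01],[0,0,-0.02,0,0,0,0.01],[0,0,0,0,0,0,0.01],[0,0,0,0,0,0,0.01]]'; python3 -c "
from h import *
go(631,287)"
```

```text
time: 3.47
tool_pos: [524.2, 45.6, 88.5]
tcp_rot: [-180.0, -0.0, 92.2]
ft_force: [0.2, -0.2, 1.1]
finger_gap: 49.9
grip_force: 0.0
time: 3.97
tool_pos: [525.6, 44.8, 90.0]
tcp_rot: [179.8, -0.0, 92.1]
ft_force: [-1.1, -0.2, 6.1]
finger_gap: 17.3
grip_force: 48.7
time: 4.47
tool_pos: [525.6, 44.7, 149.5]
tcp_rot: [179.8, 0.0, 92.1]
ft_force: [1.0, 0.3, -2.0]
finger_gap: 17.5
grip_force: 49.1
tcp [525.6  44.7 149.5] rot [179.8   0.   92.1] gap 17.5 t 4.47 | tool shift mm [238.3 114.3   0.3]
```

```bash
python3 -m handwheel '[[0.015,0.0072,0,0,0,0,0.01],[0.03,0.0143,0,0,0,0,0.01],[0.034,0.0164,0,0,0,0,0.01],[0.034,0.0164,0,0,0,0,0.01],[0.034,0.0164,0,0,0,0,0.01],[0.034,0.0164,0,0,0,0,0.01],[0.03,0.0143,0,0,0,0,0.01],[0.0273,0.0130,0,0,0,0,0.01]]' >/dev/null; python3 -m handwheel '[[0,0,0,0,0,0,0.01],[0,0,0,0,0,0,0.01],[0,0,0,0,0,0,0.01]]'
python3 - <<'E'
from seg import *
snap('top','top3'); p,d,T=load('top3'); P=cloud('top',d,T); go(631,287,83)
snap('wrist','w3')
m=(P[...,2]>70)&(P[...,2]<95)&(np.hypot(P[...,0]-631,P[...,1]-287)<35)
if m.any(): print(m.sum(),cv2.minAreaRect(P[m][:,:2].astype(np.float32)),np.nanmean(P[m],0))
E
```

```text
time: 5.38
tool_pos: [628.9, 286.6, 145.7]
tcp_rot: [-179.8, 0.1, 92.1]
ft_force: [-0.4, -0.5, -3.1]
finger_gap: 17.1
grip_force: 49.3
tcp [629.1 286.2 146.4] rot [-1.799e+02  1.000e-01  9.210e+01] gap 17.2 t 5.43 | tool shift mm [ 0.8  2.1 63.4] 
206 ((629.4126586914062, 273.4161682128906), (60.47026824951172, 33.359222412109375), 13.386214256286621) [626.65109241 270.55098859  82.68925164]
```

View pics/w3.png

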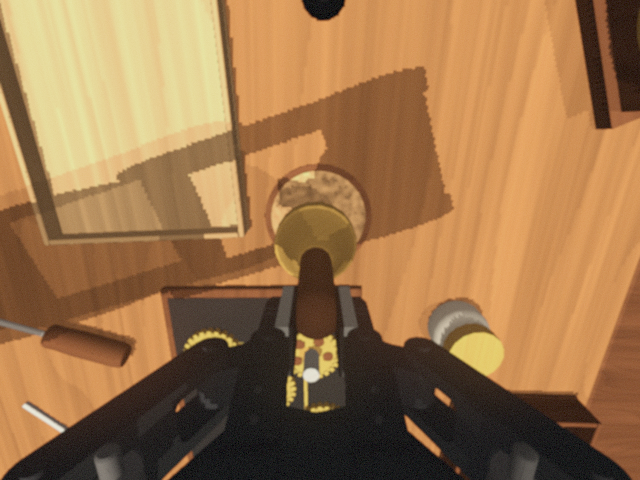

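Run:
```python
from h import *
p,d,T=load('w3')
for u,v in((268,212),(371,212),(320,165)): print('coaster edge',at_z('wrist',T,u,v,3).round(1))
P=cloud('wrist',d,T)
for u,v in((276,240),(355,240),(316,212),(316,225)): print(u,v,P[v,u].round(1))
m=(P[...,2]>62)&(P[...,2]<84)&(np.hypot(P[...,0]-631,P[...,1]-287)<45)
q=P[m]; print(m.sum(), q.min(0),q.max(0)); go(631,287,83)
```

```text
coaster edge [583.1 291.1   3. ]
coaster edge [679.2 294.6   3. ]
coaster edge [629.9 335.9   3. ]
276 240 [599.7 290.5  82. ]
355 240 [655.9 292.   80.4]
316 212 [627.3 312.4  84.3]
316 225 [627.5 306.5  95.9]
1284 [597.93109742 260.56923066  68.10501845] [656.45117228 317.26276843  83.99738304]
tcp [629.4 286.  147.1] rot [-179.9    0.    92.1] gap 16.9 t 5.48 | tool shift mm [ 1.   1.7 64.1]
```

```bash
python3 -m handwheel '[[0,0.003,0.015,0,0,0,0.01],[0,0,0.02,0,0,0,0.01],[0,0,0.014,0,0,0,0.01],[0,0,0.006,0,0,0,0.01],[0,0,0.002,0,0,0,0.01],[0,0,0.002,0,0,0,0.01],[0,0,0,0,0,0,0.01],[0,0,0,0,0,0,0.01]]'; python3 -m handwheel '[[0,0,0.002,0,0,0,0.01],[0,0,0.001,0,0,0,0.01],[0,0,0,0,0,0,0.01],[0,0,0,0,0,0,0.01]]'
```

```text
time: 6.15
tool_pos: [633.6, 287.5, 90.3]
tcp_rot: [179.9, -0.0, 92.1]
ft_force: [0.6, 0.2, -3.0]
finger_gap: 16.8
grip_force: 49.2
time: 6.48
tool_pos: [632.9, 287.3, 86.2]
tcp_rot: [180.0, -0.0, 92.1]
ft_force: [0.3, 0.2, -2.9]
finger_gap: 17.5
grip_force: 49.2
```

```bash
python3 -m handwheel '[[0,0,0.0015,0,0,0,0.01],[0,0,0.001,0,0,0,0.01],[0,0,0,0,0,0,0.01]]';python3 -m handwheel '[[0,0,0.001,0,0,0,0.01],[0,0,0,0,0,0,0.01]]'
```

```text
time: 6.73
tool_pos: [632.9, 287.2, 83.4]
tcp_rot: [-180.0, 0.0, 92.1]
ft_force: [0.3, -0.4, -3.6]
finger_gap: 17.3
grip_force: 49.4
time: 6.9
tool_pos: [633.2, 287.4, 83.3]
tcp_rot: [180.0, -0.0, 92.1]
ft_force: [-2.2, -1.4, 2.0]
finger_gap: 17.1
grip_force: 49.7
```

```bash
python3 -m handwheel '[[0,0,0,0,0,0,0.022],[0,0,0,0,0,0,0.03],[0,0,0,0,0,0,0.045],[0,0,0,0,0,0,0.05],[0,0,-0.01,0,0,0,0.05],[0,0,-0.03,0,0,0,0.05],[0,0,-0.035,0,0,0,0.05],[0,0,-0.03,0,0,0,0.05]]'; python3 -m handwheel '[[0,0,0,0,0,0,0.04],[0,0,0,0,0,0,0.04]]'
cat > tops.py <<'E'
import sys
from h import *
def find(tag,vis=False):
    p,d,T=load(tag); P=cloud('top',d,T); Z=P[...,2]
    for n,lo,hi,a0,a1,box in (('arbor',32,56,20,80,None),('disc',None,None,0,0,None),('ball',108,140,40,130,None),):
        if lo is None: continue
        m=((Z>lo)&(Z<hi)&(P[...,0]>350)&(P[...,0]<720)&(P[...,1]>-60)&(P[...,1]<500)).astype(np.uint8)
        k,l,st,ce=cv2.connectedComponentsWithStats(m)
        for i in range(1,k):
            if a0<st[i,4]<a1: print(n,st[i,4],ce[i].round(),np.nanmean(P[l==i],0).round(1))
if __name__=='__main__':
    snap('top',sys.argv[1]); find(sys.argv[1])
    if len(sys.argv)>2: go(*map(float,sys.argv[2:]))
E
python3 tops.py top4 626 146 41
```

```text
time: 7.57
tool_pos: [632.8, 287.2, 189.9]
tcp_rot: [180.0, -0.0, 92.1]
ft_force: [0.8, 0.1, 1.0]
finger_gap: 49.7
grip_force: 0.0
time: 7.73
tool_pos: [635.0, 288.0, 192.4]
tcp_rot: [179.6, -0.1, 92.1]
ft_force: [-0.1, -0.1, 0.1]
finger_gap: 39.8
grip_force: 0.0
arbor 40 [316. 229.] [643.3  48.6  46.7]
arbor 40 [275. 237.] [627.1 144.6  46.7]
arbor 38 [295. 256.] [581.9  99.4  46.6]
arbor 41 [278. 280.] [525.9 138.5  45.7]
ball 86 [208. 233.] [630.5 285.  115.4]
tcp [633.7 287.5 189.5] rot [179.8  -0.   92.1] gap 40.2 t 7.78 | tool shift mm [-141.2  -13.3  148.4]
```

```bash
python3 -m handwheel '[[-0.02,-0.001,0,0,0,0,0.04],[-0.034,-0.001,0,0,0,0,0.04],[-0.034,-0.001,0,0,0,0,0.04],[-0.034,-0.002,0,0,0,0,0.04],[-0.02,-0.002,0.03,0,0,0,0.04],[0,0,0.035,0,0,0,0.04],[0,0,0,0,0,0,0.04],[0,0,0,0,0,0,0.04]]'; python3 tops.py top5 627.3 145.5 42
```

```text
time: 8.45
tool_pos: [627.9, 144.5, 118.6]
tcp_rot: [-179.5, 0.0, 92.1]
ft_force: [-0.7, 0.4, 0.9]
finger_gap: 39.8
grip_force: 0.0
arbor 41 [316. 229.] [643.4  48.8  45.9]
arbor 41 [278. 280.] [525.9 138.5  46.3]
tcp [630.  145.3 121.6] rot [-179.8    0.    92.1] gap 40.4 t 8.5 | tool shift mm [ 0.3 -2.4 79.6]
```

```bash
python3 -m handwheel '[[0,-0.001,0.03,0,0,0,0.04],[0,0,0.028,0,0,0,0.04],[0,0,0.013,0,0,0,0.04],[0,0,0.005,0,0,0,0.04],[0,0,0,0,0,0,0.04],[0,0,0,0,0,0,0.04],[0,0,0,0,0,0,0.04]]'; python3 -c "
from h import *
go(627.3,145.5,42)"
```

```text
time: 9.08
tool_pos: [631.9, 145.5, 49.1]
tcp_rot: [179.8, -0.0, 92.1]
ft_force: [0.8, -0.4, 0.5]
finger_gap: 40.3
grip_force: 0.0
tcp [631.9 145.5  49.1] rot [179.8  -0.   92.1] gap 40.3 t 9.08 | tool shift mm [ 0.2 -4.6  7.1]
```

```bash
python3 -m handwheel '[[0,-0.003,0.005,0,0,0,0.04],[0,0,0,0,0,0,0.04],[0,0,0,0,0,0,0.04]]'; python3 -c "
from h import *
for i in range(3): go(627.3,145.5,42); 
snap('wrist','w5'); go(627.3,145.5,42)"; python3 -m handwheel '[[0,0,0,0,0,0,0.04]]'
```

```text
time: 9.33
tool_pos: [627.1, 144.9, 41.9]
tcp_rot: [180.0, 0.0, 92.1]
ft_force: [0.1, 0.1, -0.1]
finger_gap: 40.0
grip_force: 0.0
tcp [627.1 144.9  41.9] rot [180.    0.   92.1] gap 40.0 t 9.33 | tool shift mm [ 0.6  0.2 -0.1] 
tcp [627.1 144.9  41.9] rot [180.    0.   92.1] gap 40.0 t 9.33 | tool shift mm [ 0.6  0.2 -0.1] 
tcp [627.1 144.9  41.9] rot [180.    0.   92.1] gap 40.0 t 9.33 | tool shift mm [ 0.6  0.2 -0.1] 
tcp [627.2 144.9  41.9] rot [180.   -0.   92.1] gap 40.2 t 9.38 | tool shift mm [ 0.6  0.1 -0.1] 
time: 9.47
tool_pos: [627.3, 144.9, 41.9]
tcp_rot: [180.0, -0.0, 92.1]
ft_force: [0.3, 0.5, -0.2]
finger_gap: 40.1
grip_force: 0.0
```

```bash
python3 -m handwheel '[[0,0,0,0,0,0,0.005],[0,0,0,0,0,0,0.005],[0,0,0,0,0,0,0.005],[0,0,0,0,0,0,0.005],[0,0,0,0,0,0,0.005],[0,0,-0.01,0,0,0,0.005],[0,0,-0.03,0,0,0,0.005],[0,0,-0.03,0,0,0,0.005]]' 40; python3 -m handwheel '[[0.015,-0.006,-0.02,0,0,0,0.005],[0.033,-0.013,0,0,0,0,0.005],[0.034,-0.0134,0,0,0,0,0.005],[0.034,-0.0134,0,0,0,0,0.005],[0.034,-0.0134,0,0,0,0,0.005],[0.034,-0.0134,0,0,0,0,0.005],[0.034,-0.0134,0,0,0,0,0.005],[0.034,-0.0134,0,0,0,0,0.005]]'>/dev/null; python3 -m handwheel '[[0.025,-0.01,0,0,0,0,0.005],[0.01,-0.003,0,0,0,0,0.005],[0,0,0,0,0,0,0.005],[0,0,0,0,0,0,0.005],[0,0,0,0,0,0,0.005]]'; python3 tops.py top6 504 427.5 37
```

```text
time: 10.13
tool_pos: [625.5, 144.6, 110.9]
tcp_rot: [-179.8, 0.0, 92.1]
ft_force: [0.8, -0.1, 0.6]
finger_gap: 4.9
grip_force: 0.0
time: 11.22
tool_pos: [505.1, 426.3, 131.8]
tcp_rot: [180.0, 0.0, 92.1]
ft_force: [-0.2, -0.9, -0.5]
finger_gap: 5.2
grip_force: 0.0
arbor 41 [316. 229.] [643.3  48.8  46.3]
arbor 39 [275. 237.] [627.  144.6  46.6]
arbor 39 [295. 256.] [581.8  99.2  46.4]
arbor 41 [278. 280.] [525.9 138.5  46.6]
ball 86 [208. 233.] [630.5 285.2 116. ]
tcp [505.2 426.  131.7] rot [180.   0.  92.] gap 5.0 t 11.27 | tool shift mm [ 1.5 -1.2 94.7]
```

View pics/w5.png

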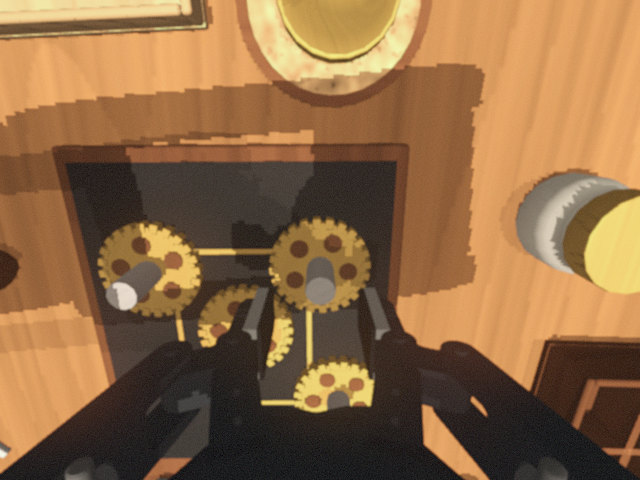

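```bash
python3 -c "
from h import *
print(r.tip_reach)
p,d,T=load('w5');P=cloud('wrist',d,T)
m=(np.abs(P[...,2]-48)<4)&(np.hypot(P[...,0]-627,P[...,1]-145)<14);print(m.sum(),P[m].mean(0))"
```

```text
19.0
764 [628.18266743 147.76340139  48.38897461]
```

```bash
python3 -c "
from h import *
p,d,T=load('w5');P=cloud('wrist',d,T)
m=(P[...,2]>10)&(P[...,2]<75)&(np.abs(P[...,1]-145)<14)&(np.abs(P[...,0]-627)<45)&(np.abs(P[...,0]-627)>14)
q=P[m]; q=q[q[:,2]>22]
for s in(-1,1):
    k=q[np.sign(q[:,0]-627)==s]; print(len(k),k.min(0).round(1),k.max(0).round(1)); print(np.round(np.percentile(k,[2,10,50],axis=0),1))
print(r.sense()['tool_pos'])
"
```

```text
474 [592.3 133.5  60.1] [606.6 156.6  75. ]
[[593.3 135.2  61.1]
 [595.2 139.4  63.8]
 [604.2 151.6  69.9]]
481 [645.6 135.3  60.1] [659.3 158.3  75. ]
[[645.7 136.6  61.3]
 [645.9 140.8  64. ]
 [647.3 153.7  69.8]]
[505.24829342 426.04974474 131.74474012]
```

```bash
python3 -c "
from h import *
p,d,T=load('w5')
f=240/np.tan(np.radians(cal('wrist')['vfov']/2)); c=cal('wrist'); I=np.linalg.inv(T)
for x in(607.,647.):
  for y in (145.,156.):
    for z in (23.,31.,42.,60.):
      k=I@[x,y,z,1]; print(x,y,z,(f*k[0]/k[2]+c['cx']).round(),(f*k[1]/k[2]+c['cy']).round(), k[2].round())
print(d[290:340:5,258]);print(d[290:340:5,264])
"
```

```text
607.0 145.0 23.0 283.0 272.0 194.0
607.0 145.0 31.0 282.0 278.0 187.0
607.0 145.0 42.0 279.0 287.0 176.0
607.0 145.0 60.0 276.0 304.0 159.0
607.0 156.0 23.0 283.0 254.0 191.0
607.0 156.0 31.0 282.0 260.0 183.0
607.0 156.0 42.0 280.0 267.0 173.0
607.0 156.0 60.0 276.0 283.0 156.0
647.0 145.0 23.0 351.0 274.0 195.0
647.0 145.0 31.0 353.0 280.0 187.0
647.0 145.0 42.0 355.0 289.0 177.0
647.0 145.0 60.0 359.0 306.0 159.0
647.0 156.0 23.0 353.0 257.0 191.0
647.0 156.0 31.0 354.0 262.0 184.0
647.0 156.0 42.0 356.0 270.0 173.0
647.0 156.0 60.0 361.0 285.0 156.0
[147.59901  145.0936   140.34807  136.0017   132.39412  128.95659
 125.295204 122.341675 120.31478  120.76886 ]
[148.62616 144.32108 139.89386 135.45723 132.13573 129.04362 128.23221
 129.7018  129.61223 129.55934]
```

```bash
cat > tip.py <<'E'
from h import *
import sys
if len(sys.argv)>2: snap('wrist',sys.argv[1])
p,d,T=load(sys.argv[1]); c=cal('wrist'); Tc=np.array(c['tool_from_camera'])
P=cloud('wrist',d,Tc)  # tool coords
g=float(r.sense()['finger_gap'])
m=(np.abs(P[...,0])<16)&(np.abs(P[...,1])<60)&(P[...,2]<40)&(P[...,2]>-60)
q=P[m]; print('tool frame: max z by y bins')
for a in range(-60,60,6):
    k=q[(q[:,1]>=a)&(q[:,1]<a+6)]
    if len(k): print(a,len(k),k[:,2].max().round(1), k[k[:,2].argmax()].round(1))
E
python3 tip.py w7 1; python3 -c "from h import *;go(1,1)"; python3 tip.py w5
```

```text
tool frame: max z by y bins
-30 4 -58.8 [  6.5 -24.3 -58.8]
-24 40 -56.3 [  7.2 -18.9 -56.3]
-18 421 -22.8 [  7.3 -14.  -22.8]
-12 597 -20.6 [ 11.3  -8.6 -20.6]
-6 625 -20.9 [ 10.9  -5.8 -20.9]
0 851 -20.8 [ 10.8   2.  -20.8]
6 524 -20.7 [ 11.3   8.  -20.7]
12 277 -23.2 [  7.5  12.5 -23.2]
18 26 -56.8 [  6.7  18.4 -56.8]
tcp [505.3 426.  131.7] rot [180.   0.  92.] gap 4.9 t 11.32 | tool shift mm [-407.1 -518.8    0. ] 
tool frame: max z by y bins
-60 480 32.2 [ -0.9 -55.5  32.2]
-54 506 32.4 [ -0.4 -50.6  32.4]
-48 524 32.2 [  7.1 -45.   32.2]
-42 497 32.2 [ -9.1 -37.3  32.2]
-36 806 32.4 [  0.3 -35.   32.4]
-30 903 32.2 [  1.1 -29.3  32.2]
-24 1834 31.3 [ 15.8 -23.7  31.3]
-18 495 25.9 [-15.  -16.8  25.9]
-12 446 25.6 [  7.  -10.9  25.6]
-6 632 25.5 [ 8.3 -4.9 25.5]
0 654 25.6 [14.5  0.5 25.6]
6 450 25.5 [ 8.9 10.6 25.5]
12 489 25.6 [ 5.  16.6 25.6]
18 2066 25.8 [14.4 21.1 25.8]
24 839 31.9 [-11.1  29.6  31.9]
30 610 32.4 [-8.6 32.7 32.4]
36 467 32.5 [-15.6  38.8  32.5]
42 459 32.7 [ 2.8 47.7 32.7]
48 236 40.0 [-12.8  53.7  40. ]
54 15 40.0 [-3.6 57.6 40. ]
```

View pics/w7.png

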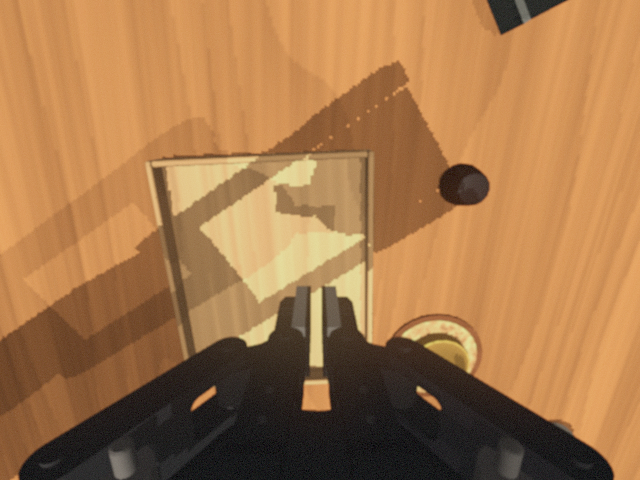

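```bash
python3 -c "
from h import *
snap('side','s1'); p,d,T=load('s1'); P=cloud('side',d,T)
m=(np.abs(P[...,0]-505)<14)&(np.abs(P[...,1]-426)<25)&(P[...,2]>50)&(P[...,2]<260); q=P[m]
print(m.sum(),np.percentile(q[:,2],[0,1,5,20,50]).round(1)); go(582,99.5,3)"
```

```text
296 [152.1 153.8 160.  176.6 210.3]
tcp [505.2 426.1 131.7] rot [180.   0.  92.] gap 5.0 t 11.37 | tool shift mm [-329.    65.4  128.8]
```

```bash
python3 -m handwheel '[[-0.02,0.007,0,0,0,0,0.04],[-0.035,0.0137,0,0,0,0,0.04],[-0.035,0.0137,0,0,0,0,0.04],[-0.035,0.0137,0,0,0,0,0.04],[-0.035,0.0137,0,0,0,0,0.04],[-0.035,0.0137,0,0,0,0,0.04],[-0.035,0.0137,0,0,0,0,0.04],[-0.03,0.0124,0,0,0,0,0.04]]'>/dev/null; python3 -m handwheel '[[-0.025,0.01,0.03,0,0,0,0.04],[0,0,0.03,0,0,0,0.04],[0,0,0.02,0,0,0,0.04],[0,0,0,0,0,0,0.04],[0,0,0,0,0,0,0.04],[0,0,0,0,0,0,0.04],[0,0,0,0,0,0,0.04]]'; python3 -c "
from h import *
go(627.5,145.7,3)"
```

```text
time: 12.62
tool_pos: [628.0, 147.3, 54.2]
tcp_rot: [179.8, -0.0, 92.1]
ft_force: [0.7, 0.4, 0.1]
finger_gap: 40.2
grip_force: 0.0
tcp [628.  147.3  54.2] rot [179.8  -0.   92.1] gap 40.2 t 12.62 | tool shift mm [-1.6 -0.8 51.2]
```

```bash
python3 -m handwheel '[[-0.001,0,0.02,0,0,0,0.04],[0,0,0.018,0,0,0,0.04],[0,0,0.008,0,0,0,0.04],[0,0,0.004,0,0,0,0.04],[0,0,0,0,0,0,0.04],[0,0,0,0,0,0,0.04],[0,0,0,0,0,0,0.04]]'; python3 -m handwheel '[[0,0,0,0,0,0,0.005],[0,0,0,0,0,0,0.005],[0,0,0,0,0,0,0.005],[0,0,0,0,0,0,0.005],[0,0,0,0,0,0,0.005]]' 40
```

```text
time: 13.2
tool_pos: [627.5, 146.2, 3.2]
tcp_rot: [179.9, -0.0, 92.1]
ft_force: [-0.0, -0.3, -0.6]
finger_gap: 39.7
grip_force: 0.0
time: 13.62
tool_pos: [627.2, 146.0, 2.8]
tcp_rot: [179.9, -0.0, 92.1]
ft_force: [-0.9, 0.2, 5.5]
finger_gap: 14.7
grip_force: 39.0
```

```bash
python3 -m handwheel '[[0,0,-0.01,0,0,0,0.005],[0,0,-0.03,0,0,0,0.005],[0,0,-0.03,0,0,0,0.005],[0.015,-0.006,-0.02,0,0,0,0.005],[0.033,-0.013,0,0,0,0,0.005],[0.034,-0.0134,0,0,0,0,0.005],[0.034,-0.0134,0,0,0,0,0.005],[0.034,-0.0134,0,0,0,0,0.005]]'; python3 -m handwheel '[[0.034,-0.0134,0,0,0,0,0.005],[0.034,-0.0134,0,0,0,0,0.005],[0.034,-0.0134,0,0,0,0,0.005],[0.024,-0.01,0,0,0,0,0.005],[0.007,-0.003,0,0,0,0,0.005],[0,0,0,0,0,0,0.005],[0,0,0,0,0,0,0.005],[0,0,0,0,0,0,0.005]]'; python3 tops.py top8 504 427.5 -2
```

```text
time: 14.28
tool_pos: [560.8, 294.7, 92.2]
tcp_rot: [180.0, -0.0, 92.1]
ft_force: [-0.0, 0.1, -1.6]
finger_gap: 14.7
grip_force: 39.1
time: 14.95
tool_pos: [504.2, 423.2, 91.5]
tcp_rot: [-180.0, 0.0, 92.1]
ft_force: [0.9, -0.1, -0.3]
finger_gap: 14.5
grip_force: 39.1
arbor 41 [316. 229.] [643.4  48.8  45.9]
arbor 39 [295. 256.] [581.8  99.1  46.4]
arbor 41 [278. 280.] [525.9 138.5  46.4]
ball 86 [208. 233.] [630.6 285.2 115.8]
ball 111 [146. 292.] [502.6 415.7 125.7]
tcp [504.4 423.   91.6] rot [-180.    0.   92.] gap 14.8 t 15.0 | tool shift mm [ 4.5 -0.2 93.6]
```

```bash
python3 -m handwheel '[[0.003,0,0.03,0,0,0,0.005],[0,0,0.03,0,0,0,0.005],[0,0,0.02,0,0,0,0.005],[0,0,0.008,0,0,0,0.005],[0,0,0.002,0,0,0,0.005],[0,0,0,0,0,0,0.005],[0,0,0,0,0,0,0.005],[0,0,0,0,0,0,0.005]]'; python3 -m handwheel '[[0,0,0.0015,0,0,0,0.005],[0,0,0.0015,0,0,0,0.005],[0,0,0,0,0,0,0.005],[0,0,0,0,0,0,0.005]]'
```

```text
time: 15.67
tool_pos: [505.1, 428.4, 4.0]
tcp_rot: [179.8, -0.1, 92.1]
ft_force: [-0.2, 0.5, -1.9]
finger_gap: 14.5
grip_force: 39.1
time: 16.0
tool_pos: [503.4, 427.6, -1.3]
tcp_rot: [-180.0, -0.0, 92.1]
ft_force: [0.2, 0.8, -0.4]
finger_gap: 14.6
grip_force: 39.1
```

```bash
python3 -m handwheel '[[0,0,0,0,0,0,0.02],[0,0,0,0,0,0,0.03],[0,0,0,0,0,0,0.035],[0,0,0,0,0,0,0.035],[0,0,-0.01,0,0,0,0.035],[0,0,-0.035,0,0,0,0.035],[0,0,-0.035,0,0,0,0.035],[-0.02,0.001,-0.02,0,0,0,0.035]]' >/dev/null; python3 -m handwheel '[[-0.035,0.0015,0,0,0,0,0.04],[-0.035,0.0015,0,0,0,0,0.04],[-0.035,0.0015,0,0,0,0,0.04],[-0.035,0.0015,0,0,0,0,0.04],[-0.035,0.0015,0,0,0,0,0.04],[-0.035,0.0015,0,0,0,0,0.04],[-0.035,0.0015,0,0,0,0,0.04],[-0.022,0.001,0.02,0,0,0,0.04]]' >/dev/null;  python3 -m handwheel '[[0,0,0.025,0,0,0,0.04],[0,0,0,0,0,0,0.04],[0,0,0,0,0,0,0.04],[0,0,0,0,0,0,0.04]]';python3 tops.py top9 526.4 139.5 3; python3 -c "
from h import *
snap('wrist','w9'); p,d,T=load('w9');P=cloud('wrist',d,T)
m=(np.abs(P[...,2]-48)<4)&(np.hypot(P[...,0]-526,P[...,1]-140)<16);print(m.sum(),P[m].mean(0))"
```

```text
time: 17.67
tool_pos: [527.1, 141.9, 55.0]
tcp_rot: [179.9, -0.0, 92.2]
ft_force: [0.2, 0.6, -0.6]
finger_gap: 40.0
grip_force: 0.0
arbor 41 [316. 229.] [643.4  48.8  45.7]
arbor 41 [155. 293.] [502.2 425.3  42. ]
ball 84 [208. 232.] [630.7 285.3 116.1]
tcp [527.6 142.2  55.5] rot [179.9  -0.   92.2] gap 40.1 t 17.72 | tool shift mm [-2.6 -1.4 52.5] 
643 [526.38706267 141.3103259   48.41791196]
```

```bash
python3 -m handwheel '[[-0.0015,-0.001,0.02,0,0,0,0.04],[0,0,0.018,0,0,0,0.04],[0,0,0.01,0,0,0,0.04],[0,0,0.004,0,0,0,0.04],[0,0,0,0,0,0,0.04],[0,0,0,0,0,0,0.04],[0,0,0,0,0,0,0.04]]'; python3 -m handwheel '[[0,0,0,0,0,0,0.005],[0,0,0,0,0,0,0.005],[0,0,0,0,0,0,0.005],[0,0,0,0,0,0,0.005],[0,0,0,0,0,0,0.005]]' 40; python3 -m handwheel '[[0,0,-0.01,0,0,0,0.005],[0,0,-0.03,0,0,0,0.005],[0,0,-0.03,0,0,0,0.005],[0.015,-0.005,-0.02,0,0,0,0.005],[0.033,-0.011,0,0,0,0,0.005],[0.034,-0.0114,0,0,0,0,0.005],[0.034,-0.0114,0,0,0,0,0.005],[0.034,-0.0114,0,0,0,0,0.005]]'; python3 -m handwheel '[[0.034,-0.0114,0,0,0,0,0.005],[0.034,-0.0114,0,0,0,0,0.005],[0.034,-0.0114,0,0,0,0,0.005],[0.024,-0.009,0,0,0,0,0.005],[0.007,-0.003,0,0,0,0,0.005],[0,0,0,0,0,0,0.005],[0,0,0,0,0,0,0.005],[0,0,0,0,0,0,0.005]]'; python3 tops.py top10 420.3 421 -2
```

```text
time: 18.35
tool_pos: [526.6, 140.0, 2.9]
tcp_rot: [179.9, -0.0, 92.1]
ft_force: [0.4, 0.7, 0.7]
finger_gap: 40.0
grip_force: 0.0
time: 18.77
tool_pos: [526.3, 139.8, 2.5]
tcp_rot: [179.9, -0.0, 92.1]
ft_force: [-0.5, -0.3, 6.9]
finger_gap: 15.1
grip_force: 39.0
time: 19.43
tool_pos: [469.2, 288.9, 92.4]
tcp_rot: [180.0, -0.0, 92.1]
ft_force: [1.1, -0.7, -0.8]
finger_gap: 14.5
grip_force: 39.1
time: 20.1
tool_pos: [419.3, 417.6, 91.5]
tcp_rot: [-180.0, 0.0, 92.1]
ft_force: [0.5, 0.1, -1.2]
finger_gap: 15.0
grip_force: 39.1
arbor 41 [316. 229.] [643.4  48.8  45.9]
arbor 39 [295. 256.] [581.8  99.2  46.2]
arbor 41 [155. 293.] [502.2 425.5  41.3]
ball 83 [208. 233.] [630.7 285.5 115.9]
ball 124 [148. 332.] [419.2 409.6 124.3]
tcp [419.5 417.5  91.6] rot [-180.    0.   92.] gap 14.8 t 20.15 | tool shift mm [ 3.5  0.9 93.6]
```

```bash
python3 -m handwheel '[[0.003,0.001,0.03,0,0,0,0.005],[0,0,0.03,0,0,0,0.005],[0,0,0.02,0,0,0,0.005],[0,0,0.008,0,0,0,0.005],[0,0,0.002,0,0,0,0.005],[0,0,0,0,0,0,0.005],[0,0,0,0,0,0,0.005],[0,0,0,0,0,0,0.005]]'; python3 -m handwheel '[[0,0,0.0015,0,0,0,0.005],[0,0,0.0015,0,0,0,0.005],[0,0,0,0,0,0,0.005],[0,0,0,0,0,0,0.005]]';  python3 -m handwheel '[[0,0,0,0,0,0,0.02],[0,0,0,0,0,0,0.03],[0,0,0,0,0,0,0.035],[0,0,0,0,0,0,0.035],[0,0,-0.01,0,0,0,0.035],[0,0,-0.035,0,0,0,0.035],[0,0,-0.035,0,0,0,0.035],[-0.02,0.009,-0.02,0,0,0,0.035]]' >/dev/null; python3 -m handwheel '[[-0.0326,0.015,0,0,0,0,0.04],[-0.0326,0.015,0,0,0,0,0.04],[-0.0326,0.015,0,0,0,0,0.04],[-0.0326,0.015,0,0,0,0,0.04],[-0.0326,0.015,0,0,0,0,0.04],[-0.0326,0.015,0,0,0,0,0.04],[-0.0326,0.015,0,0,0,0,0.04],[-0.0326,0.015,0,0,0,0,0.04]]' >/dev/null;  python3 -m handwheel '[[-0.0326,0.015,0.02,0,0,0,0.04],[-0.0126,0.006,0.025,0,0,0,0.04],[0,0,0,0,0,0,0.04],[0,0,0,0,0,0,0.04],[0,0,0,0,0,0,0.04]]';python3 tops.py top11 582 100.5 3; python3 -c "
from h import *
snap('wrist','w11'); p,d,T=load('w11');P=cloud('wrist',d,T)
m=(np.abs(P[...,2]-48)<4)&(np.hypot(P[...,0]-582,P[...,1]-100)<16);print(m.sum(),P[m].mean(0))"
```

```text
time: 20.82
tool_pos: [421.2, 422.8, 3.7]
tcp_rot: [179.8, -0.1, 92.1]
ft_force: [1.5, -0.2, -1.0]
finger_gap: 14.6
grip_force: 39.1
time: 21.15
tool_pos: [419.7, 422.0, -1.3]
tcp_rot: [180.0, -0.0, 92.1]
ft_force: [-1.0, -0.2, -1.0]
finger_gap: 14.6
grip_force: 39.1
time: 22.9
tool_pos: [581.8, 102.3, 54.6]
tcp_rot: [180.0, -0.0, 92.1]
ft_force: [0.5, 0.3, 0.7]
finger_gap: 40.1
grip_force: 0.0
arbor 41 [155. 293.] [502.2 425.3  41.9]
arbor 44 [157. 329.] [419.1 419.7  41.6]
ball 84 [208. 233.] [630.7 285.5 115.7]
tcp [582.3 102.7  55.2] rot [179.9  -0.   92.2] gap 40.1 t 22.95 | tool shift mm [-2.2 -0.5 52.2] 
638 [582.61015003 102.13577963  48.44976819]
```

```bash
python3 -m handwheel '[[-0.0015,0,0.02,0,0,0,0.04],[0,0,0.018,0,0,0,0.04],[0,0,0.01,0,0,0,0.04],[0,0,0.004,0,0,0,0.04],[0,0,0,0,0,0,0.04],[0,0,0,0,0,0,0.04],[0,0,0,0,0,0,0.04]]'; python3 -m handwheel '[[0,0,0,0,0,0,0.005],[0,0,0,0,0,0,0.005],[0,0,0,0,0,0,0.005],[0,0,0,0,0,0,0.005],[0,0,0,0,0,0,0.005]]' 40; python3 -m handwheel '[[0,0,-0.01,0,0,0,0.005],[0,0,-0.03,0,0,0,0.005],[0,0,-0.03,0,0,0,0.005],[0.015,-0.004,-0.02,0,0,0,0.005],[0.033,-0.009,0,0,0,0,0.005],[0.033,-0.009,0,0,0,0,0.005],[0.033,-0.009,0,0,0,0,0.005],[0.033,-0.009,0,0,0,0,0.005]]'; python3 -m handwheel '[[0.033,-0.009,0,0,0,0,0.005],[0.033,-0.009,0,0,0,0,0.005],[0.018,-0.004,0,0,0,0,0.005],[0,0,0,0,0,0,0.005],[0,0,0,0,0,0,0.005],[0,0,0,0,0,0,0.005]]'; python3 tops.py top12 511.7 327.7 -2
```

```text
time: 23.58
tool_pos: [582.7, 100.5, 2.9]
tcp_rot: [179.9, -0.0, 92.1]
ft_force: [-0.2, 0.2, 0.0]
finger_gap: 40.0
grip_force: 0.0
time: 24.0
tool_pos: [582.4, 100.3, 2.6]
tcp_rot: [179.9, -0.0, 92.1]
ft_force: [-1.3, 0.6, 4.9]
finger_gap: 14.6
grip_force: 39.0
time: 24.67
tool_pos: [535.7, 246.7, 92.2]
tcp_rot: [180.0, -0.0, 92.1]
ft_force: [0.8, 0.5, -2.0]
finger_gap: 14.6
grip_force: 39.1
time: 25.17
tool_pos: [511.2, 328.2, 91.6]
tcp_rot: [-180.0, 0.0, 92.1]
ft_force: [-0.9, -0.5, -0.2]
finger_gap: 14.9
grip_force: 39.1
arbor 41 [316. 229.] [643.4  48.8  45.9]
arbor 48 [157. 329.] [419.  419.5  41. ]
ball 85 [208. 233.] [630.7 285.3 115.8]
ball 59 [192. 289.] [508.6 318.4 118. ]
tcp [511.4 327.8  91.6] rot [-180.     0.    92.1] gap 14.7 t 25.22 | tool shift mm [-0.   0.3 93.6]
```

```bash
python3 -m handwheel '[[0,0,0.03,0,0,0,0.005],[0,0,0.03,0,0,0,0.005],[0,0,0.02,0,0,0,0.005],[0,0,0.008,0,0,0,0.005],[0,0,0.002,0,0,0,0.005],[0,0,0,0,0,0,0.005],[0,0,0,0,0,0,0.005],[0,0,0,0,0,0,0.005]]'; python3 -m handwheel '[[0,0,0.0015,0,0,0,0.005],[0,0,0.0015,0,0,0,0.005],[0,0,0,0,0,0,0.005],[0,0,0,0,0,0,0.005]]';  python3 -m handwheel '[[0,0,0,0,0,0,0.02],[0,0,0,0,0,0,0.03],[0,0,0,0,0,0,0.035],[0,0,0,0,0,0,0.035],[0,0,-0.01,0,0,0,0.035],[0,0,-0.035,0,0,0,0.035],[0,0,-0.035,0,0,0,0.035],[-0.02,0.008,-0.02,0,0,0,0.035]]' >/dev/null; python3 -m handwheel '[[-0.033,0.0144,0,0,0,0,0.04],[-0.033,0.0144,0,0,0,0,0.04],[-0.033,0.0144,0,0,0,0,0.04],[-0.033,0.0144,0,0,0,0,0.04],[-0.033,0.0144,0,0,0,0,0.04],[-0.033,0.0144,0,0,0,0,0.04],[-0.033,0.0144,0,0,0,0,0.04],[-0.0316,0.0128,0.02,0,0,0,0.04]]' >/dev/null;  python3 -m handwheel '[[0,0,0.025,0,0,0,0.04],[0,0,0,0,0,0,0.04],[0,0,0,0,0,0,0.04],[0,0,0,0,0,0,0.04]]';python3 tops.py top13 643.6 50 3; python3 -c "
from h import *
snap('wrist','w13'); p,d,T=load('w13');P=cloud('wrist',d,T)
m=(np.abs(P[...,2]-48)<4)&(np.hypot(P[...,0]-643,P[...,1]-50)<16);print(m.sum(),P[m].mean(0))"
```

```text
time: 25.88
tool_pos: [512.8, 329.4, 3.8]
tcp_rot: [179.8, -0.1, 92.1]
ft_force: [-0.3, 0.1, -0.3]
finger_gap: 14.7
grip_force: 39.1
time: 26.22
tool_pos: [511.2, 328.8, -1.3]
tcp_rot: [180.0, -0.0, 92.1]
ft_force: [-0.4, -0.5, -0.5]
finger_gap: 14.9
grip_force: 39.1
time: 27.88
tool_pos: [643.3, 51.7, 54.8]
tcp_rot: [180.0, -0.0, 92.2]
ft_force: [0.4, 0.4, 0.6]
finger_gap: 40.2
grip_force: 0.0
arbor 28 [360. 222.] [657.6 -55.   44.3]
arbor 33 [363. 282.] [518.6 -57.3  43.3]
arbor 42 [197. 289.] [509.7 326.9  40.7]
arbor 42 [155. 293.] [502.3 425.4  41. ]
arbor 46 [157. 329.] [419.  419.7  41.4]
ball 86 [208. 232.] [630.7 285.1 116. ]
tcp [643.9  51.9  55.6] rot [179.9  -0.   92.2] gap 40.0 t 27.93 | tool shift mm [-1.9 -0.5 52.6] 
642 [644.42515146  51.20982617  48.40998803]
```

```bash
python3 -m handwheel '[[-0.0015,0,0.02,0,0,0,0.04],[0,0,0.018,0,0,0,0.04],[0,0,0.01,0,0,0,0.04],[0,0,0.004,0,0,0,0.04],[0,0,0,0,0,0,0.04],[0,0,0,0,0,0,0.04],[0,0,0,0,0,0,0.04]]'; python3 -m handwheel '[[0,0,0,0,0,0,0.005],[0,0,0,0,0,0,0.005],[0,0,0,0,0,0,0.005],[0,0,0,0,0,0,0.005],[0,0,0,0,0,0,0.005]]' 40; python3 -m handwheel '[[0,0,-0.01,0,0,0,0.005],[0,0,-0.03,0,0,0,0.005],[0,0,-0.03,0,0,0,0.005],[0.014,-0.01,-0.02,0,0,0,0.005],[0.0274,-0.0202,0,0,0,0,0.005],[0.0274,-0.0202,0,0,0,0,0.005],[0.0274,-0.0202,0,0,0,0,0.005],[0.0274,-0.0202,0,0,0,0,0.005]]'; python3 -m handwheel '[[0.0274,-0.0202,0,0,0,0,0.005],[0.0274,-0.0202,0,0,0,0,0.005],[0.0274,-0.0202,0,0,0,0,0.005],[0.0274,-0.0202,0,0,0,0,0.005],[0.0274,-0.0202,0,0,0,0,0.005],[0.0184,-0.0138,0,0,0,0,0.005],[0,0,0,0,0,0,0.005],[0,0,0,0,0,0,0.005]]';python3 -m handwheel '[[0,0,0,0,0,0,0.005],[0,0,0,0,0,0,0.005]]'; python3 tops.py top14 428 321.3 -2
```

```text
time: 28.57
tool_pos: [644.3, 49.5, 3.1]
tcp_rot: [179.9, 0.0, 92.1]
ft_force: [0.7, -0.3, 0.2]
finger_gap: 40.3
grip_force: 0.0
time: 28.98
tool_pos: [644.0, 49.4, 2.7]
tcp_rot: [179.9, 0.0, 92.1]
ft_force: [-1.4, 0.3, 6.3]
finger_gap: 14.7
grip_force: 39.1
time: 29.65
tool_pos: [546.7, 170.3, 92.0]
tcp_rot: [-180.0, -0.0, 92.1]
ft_force: [-0.1, 1.0, -0.7]
finger_gap: 14.7
grip_force: 39.2
time: 30.32
tool_pos: [426.5, 321.3, 91.9]
tcp_rot: [-180.0, 0.0, 92.3]
ft_force: [1.1, 0.2, -1.7]
finger_gap: 14.6
grip_force: 39.2
time: 30.48
tool_pos: [428.1, 319.8, 91.7]
tcp_rot: [180.0, 0.0, 92.1]
ft_force: [0.2, 0.0, -0.9]
finger_gap: 14.7
grip_force: 39.2
arbor 41 [197. 288.] [510.  327.   41.2]
arbor 30 [156. 292.] [503.7 423.7  41.3]
ball 83 [208. 233.] [630.5 285.5 116.2]
ball 64 [196. 326.] [428.3 309.7 117.9]
tcp [428.2 319.7  91.7] rot [180.   0.  92.] gap 14.8 t 30.53 | tool shift mm [ 1.6 -0.1 93.7]
```

```bash
python3 -m handwheel '[[0.001,0,0.03,0,0,0,0.005],[0,0,0.03,0,0,0,0.005],[0,0,0.02,0,0,0,0.005],[0,0,0.008,0,0,0,0.005],[0,0,0.002,0,0,0,0.005],[0,0,0,0,0,0,0.005],[0,0,0,0,0,0,0.005],[0,0,0,0,0,0,0.005]]'; python3 -m handwheel '[[0,0,0.0015,0,0,0,0.005],[0,0,0.0015,0,0,0,0.005],[0,0,0,0,0,0,0.005],[0,0,0,0,0,0,0.005]]';  python3 -m handwheel '[[0,0,0,0,0,0,0.02],[0,0,0,0,0,0,0.03],[0,0,0,0,0,0,0.035],[0,0,0,0,0,0,0.035],[0,0,-0.01,0,0,0,0.035],[0,0,-0.035,0,0,0,0.035],[0,0,-0.035,0,0,0,0.035],[-0.012,0.004,-0.03,0,0,0,0.035]]' >/dev/null; python3 -m handwheel '[[-0.033,0.0111,-0.015,0,0,0,0.06],[-0.033,0.0111,-0.015,0,0,0,0.06],[-0.033,0.0111,-0.01,0,0,0,0.06],[-0.033,0.0111,0,0,0,0,0.06],[-0.033,0.0111,0,0,0,0,0.06],[-0.033,0.0111,0,0,0,0,0.06],[-0.033,0.0111,0,0,0,0,0.06],[-0.033,0.0111,0,0,0,0,0.06]]' >/dev/null;  python3 -m handwheel '[[-0.033,0.0111,0,0,0,0,0.06],[-0.033,0.0111,0,0,0,0,0.06],[-0.033,0.0111,0,0,0,0,0.06],[-0.033,0.0111,0,0,0,0,0.06],[-0.022,0.007,0,0,0,0,0.06],[0,0,0,0,0,0,0.06],[0,0,0,0,0,0,0.06],[0,0,0,0,0,0,0.06]]';python3 tops.py top15 588.5 -104 90; python3 -c "
from h import *
snap('wrist','w15'); p,d,T=load('w15');P=cloud('wrist',d,T)
m=(np.abs(P[...,2]-139)<4)&(np.hypot(P[...,0]-588,P[...,1]+104)<35);print(m.sum(),P[m].mean(0),cv2.minAreaRect(P[m][:,:2].astype(np.float32)))"
```

```text
time: 31.2
tool_pos: [429.0, 322.3, 3.5]
tcp_rot: [179.8, -0.1, 92.1]
ft_force: [-0.3, 1.1, -1.4]
finger_gap: 14.5
grip_force: 39.2
time: 31.53
tool_pos: [427.4, 321.6, -1.2]
tcp_rot: [180.0, -0.0, 92.1]
ft_force: [0.9, 1.5, -0.5]
finger_gap: 14.6
grip_force: 39.2
time: 33.53
tool_pos: [587.2, -102.4, 148.9]
tcp_rot: [-180.0, -0.0, 92.1]
ft_force: [0.0, 0.6, 0.8]
finger_gap: 59.7
grip_force: 0.0
arbor 40 [197. 288.] [510.  327.2  41. ]
arbor 41 [155. 293.] [502.2 425.4  41.7]
arbor 44 [200. 325.] [426.3 319.9  42. ]
arbor 47 [157. 329.] [419.1 419.6  41.2]
ball 81 [208. 233.] [630.4 285.3 116.1]
tcp [ 587.2 -101.9  148.9] rot [-180.    -0.    92.2] gap 60.4 t 33.58 | tool shift mm [-2.2  1.2 58.9] 
2515 [ 589.20999666 -102.02790453  139.37579362] ((589.5028686523438, -103.58149719238281), (21.866209030151367, 40.00774002075195), 1.4673106670379639)
```

```bash
python3 -m handwheel '[[-0.002,0.002,0.02,0,0,0.5,0.06],[0,0,0.02,0,0,0,0.06],[0,0,0.014,0,0,0,0.06],[0,0,0.005,0,0,0,0.06],[0,0,0,0,0,0,0.06],[0,0,0,0,0,0,0.06],[0,0,0,0,0,0,0.06]]'; python3 -m handwheel '[[0,0,0,0,0,0,0.01],[0,0,0,0,0,0,0.01],[0,0,0,0,0,0,0.01],[0,0,0,0,0,0,0.01],[0,0,0,0,0,0,0.01],[0,0,0,0,0,0,0.01],[0,0,0,0,0,0,0.01]]' 60;  python3 -m handwheel '[[0,0,-0.005,0,0,0,0.01],[0,0,-0.015,0,0,0,0.01],[0,0,-0.03,0,0,0,0.01],[0,0,-0.03,0,0,0,0.01],[0,0,0,0,0,0,0.01],[0,0,0,0,0,0,0.01],[0,0,0,0,0,0,0.01]]'; python3 -c "
from h import *
go(602,-321,49)"
```

```text
time: 34.22
tool_pos: [590.4, -104.7, 91.0]
tcp_rot: [179.9, 0.0, 91.6]
ft_force: [0.2, 0.3, -0.6]
finger_gap: 59.9
grip_force: 0.0
time: 34.8
tool_pos: [590.2, -104.9, 90.5]
tcp_rot: [179.9, 0.0, 91.6]
ft_force: [0.0, -0.1, 6.1]
finger_gap: 21.3
grip_force: 59.3
time: 35.38
tool_pos: [588.9, -104.6, 168.6]
tcp_rot: [-179.9, -0.0, 91.6]
ft_force: [-0.4, -0.1, -3.2]
finger_gap: 21.2
grip_force: 59.1
tcp [ 588.9 -104.6  168.6] rot [-179.9   -0.    91.6] gap 21.2 t 35.38 | tool shift mm [-216.8    7.2  119.5]
```

```bash
python3 -m handwheel '[[-0.015,0,0,0,0,0,0.01],[-0.03,0.001,0,0,0,0,0.01],[-0.035,0.001,0,0,0,0,0.01],[-0.035,0.001,0,0,0,0,0.01],[-0.035,0.001,0,0,0,0,0.01],[-0.035,0.001,0,0,0,0,0.01],[-0.022,0.001,0.01,0,0,0,0.01],[-0.009,0.001,0.02,0,0,0,0.01]]'>/dev/null; python3 -m handwheel '[[0,0,0.03,0,0,0,0.01],[0,0,0.02,0,0,0,0.01],[0,0,0,0,0,0,0.01],[0,0,0,0,0,0,0.01],[0,0,0,0,0,0,0.01]]'
python3 - <<'E'
from seg import *
go(602,-320,48.5)
snap('wrist','w16'); snap('top','top16'); p,d,T=load('top16'); P=cloud('top',d,T)
color('top',p,T,((430,510),(205,290)),'grey',3)
p,d,T=load('w16'); P=cloud('wrist',d,T); m=(np.abs(P[...,2]-101)<6)&(np.hypot(P[...,0]-602,P[...,1]+320)<90)
q=P[m]; print(m.sum(),q.min(0).round(1) if m.any() else '',q.max(0).round(1),cv2.minAreaRect(q[:,:2].astype(np.float32)))
E
```

```text
time: 36.47
tool_pos: [602.6, -320.8, 90.0]
tcp_rot: [-180.0, 0.0, 91.6]
ft_force: [0.3, 0.1, -1.7]
finger_gap: 21.1
grip_force: 58.9
tcp [ 602.6 -320.8   90. ] rot [-180.     0.    91.6] gap 21.1 t 36.47 | tool shift mm [ 0.8 -0.6 41.5] 
top grey 1004 mean [ 586.9 -273.6] rect [ 600.7 -295.3] [147.   98.3] 0.8
30208 [ 545.4 -376.3   95.1] [ 657.3 -263.9  107. ] ((601.5741577148438, -320.4744873046875), (111.00470733642578, 111.59393310546875), 0.9574955105781555)
```

View pics/w16.png

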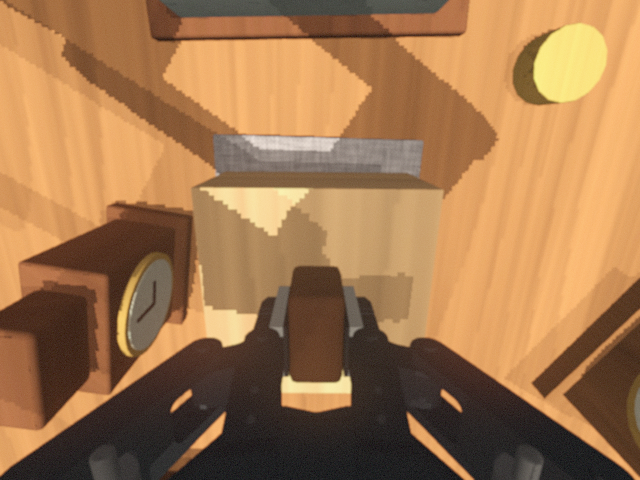

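Run:
```python
from h import *
p,d,T=load('w16')
for u,v in((215,134),(422,140),(318,137)): print(at_z('wrist',T,u,v,3).round(1))
```

```text
[ 528.3 -245.8    3. ]
[ 675.3 -245.9    3. ]
[ 601.2 -245.9    3. ]
```

```bash
python3 -m handwheel '[[0,0,0.015,0,0,0,0.01],[0,0,0.014,0,0,0,0.01],[0,0,0.006,0,0,0,0.01],[0,0,0.002,0,0,0,0.01],[0,0,0,0,0,0,0.01],[0,0,0,0,0,0,0.01],[0,0,0,0,0,0,0.01],[0,0,0,0,0,0,0.01]]';python3 -m handwheel '[[0,0,0.0015,0,0,0,0.01],[0,0,0.0015,0,0,0,0.01],[0,0,0,0,0,0,0.01],[0,0,0,0,0,0,0.01],[0,0,0,0,0,0,0.01]]'
```

```text
time: 37.23
tool_pos: [603.1, -320.8, 53.4]
tcp_rot: [179.9, 0.0, 91.6]
ft_force: [-0.0, 0.6, -2.9]
finger_gap: 21.1
grip_force: 59.0
time: 37.65
tool_pos: [602.6, -320.5, 49.6]
tcp_rot: [-180.0, -0.0, 91.6]
ft_force: [-0.2, -0.3, -1.9]
finger_gap: 21.2
grip_force: 59.0
```

```bash
python3 -m handwheel '[[0,0,0.001,0,0,0,0.01],[0,0,0.0005,0,0,0,0.01],[0,0,0,0,0,0,0.01],[0,0,0,0,0,0,0.01]]';python3 -m handwheel '[[0,0,0,0,0,0,0.024],[0,0,0,0,0,0,0.03],[0,0,0,0,0,0,0.045],[0,0,0,0,0,0,0.05],[0,0,-0.02,0,0,0,0.05],[0,0,-0.035,0,0,0,0.05],[0,0,-0.035,0,0,0,0.05],[0,0,0,0,0,0,0.06]]'; python3 -m handwheel '[[0,0,0,0,0,0,0.06],[0,0,0,0,0,0,0.06]]';python3 -c "
from h import *
go(471,-347,85,81.6)"
```

```text
time: 37.98
tool_pos: [602.8, -320.6, 48.5]
tcp_rot: [180.0, 0.0, 91.6]
ft_force: [-0.3, 0.7, 1.6]
finger_gap: 21.4
grip_force: 59.6
time: 38.65
tool_pos: [606.6, -322.9, 147.7]
tcp_rot: [179.4, 0.4, 91.6]
ft_force: [1.7, -1.1, 2.9]
finger_gap: 59.3
grip_force: 0.0
time: 38.82
tool_pos: [602.8, -320.6, 138.3]
tcp_rot: [180.0, 0.0, 91.6]
ft_force: [0.0, -0.3, -1.0]
finger_gap: 59.9
grip_force: 0.0
tcp [ 602.8 -320.6  138.3] rot [180.    0.   91.6] gap 59.9 t 38.82 | tool shift mm [ -22.7 -132.5   53.2] ('az', np.float64(10.0))
```

```bash
python3 -m handwheel '[[-0.005,-0.03,0,0,0,0,0.06],[-0.006,-0.0345,0,0,0,0,0.06],[-0.006,-0.0345,0,0,0,0,0.06],[-0.0057,-0.0335,0,0,0,0,0.06],[0,0,0,0,0,5,0.06],[0,0,0,0,0,5,0.06],[0,0,0,0,0,0,0.06],[0,0,0,0,0,0,0.06]]';  python3 -m handwheel '[[0,0,0,0,0,0,0.06],[0,0,0,0,0,0,0.06]]'
python3 - <<'E'
from h import *
go(471,-347,83,81.6); snap('wrist','w17'); snap('top','top17')
p,d,T=load('w17'); P=cloud('wrist',d,T); m=(np.abs(P[...,2]-134)<3.5)&(np.hypot(P[...,0]-471,P[...,1]+347)<40)
q=P[m]; print(m.sum(),q.mean(0).round(1),cv2.minAreaRect(q[:,:2].astype(np.float32)))
E
```

```text
time: 39.48
tool_pos: [470.1, -346.4, 136.6]
tcp_rot: [-179.9, -0.1, 81.8]
ft_force: [-0.2, -0.1, -0.1]
finger_gap: 59.8
grip_force: 0.0
time: 39.65
tool_pos: [470.9, -346.5, 137.4]
tcp_rot: [-180.0, -0.0, 81.8]
ft_force: [-0.2, -0.9, 0.2]
finger_gap: 60.0
grip_force: 0.0
tcp [ 470.9 -346.5  137.4] rot [-180.    -0.    81.8] gap 60.0 t 39.65 | tool shift mm [-0.5  0.2 54.4] ('az', np.float64(0.2))
4155 [ 471.1 -344.3  134.5] ((470.86309814453125, -346.09283447265625), (51.962318420410156, 26.036312103271484), 81.66322326660156)
```

```bash
python3 -m handwheel '[[0,0,0.02,0,0,0,0.06],[0,0,0.02,0,0,0,0.06],[0,0,0.01,0,0,0,0.06],[0,0,0.004,0,0,0,0.06],[0,0,0,0,0,0,0.06],[0,0,0,0,0,0,0.06],[0,0,0,0,0,0,0.06]]'; python3 -m handwheel '[[0,0,0,0,0,0,0.01],[0,0,0,0,0,0,0.01],[0,0,0,0,0,0,0.01],[0,0,0,0,0,0,0.01],[0,0,0,0,0,0,0.01],[0,0,0,0,0,0,0.01],[0,0,0,0,0,0,0.01]]' 80;  python3 -m handwheel '[[0,0,-0.005,0,0,0,0.01],[0,0,-0.015,0,0,0,0.01],[0,0,-0.03,0,0,0,0.01],[0,0,-0.035,0,0,0,0.01],[0,0,-0.035,0,0,0,0.01],[0,0,0,0,0,0,0.01],[0,0,0,0,0,0,0.01]]'
python3 - <<'E'
from h import *
p,d,T=load('top17'); h=cv2.cvtColor(p,cv2.COLOR_BGR2HSV)
u0,u1,v0,v1=245,345,215,302; s=h[v0:v1,u0:u1]
m=((s[...,0]>15)&(s[...,0]<40)&(s[...,1]>90)&(s[...,2]>110)).astype(np.uint8)
n,l,st,ce=cv2.connectedComponentsWithStats(m,connectivity=8)
for i in range(1,n):
    if st[i,4]>20:
        v,u=np.nonzero(l==i); W=np.array([at_z('top',T,a+u0,b+v0,10) for a,b in zip(u,v)])[:,:2].astype(np.float32); print(st[i,4],cv2.minAreaRect(W))
cv2.imwrite('pics/m.png',m*255); go(581.5,95,93,92.2)
E
```

```text
time: 40.33
tool_pos: [471.5, -347.5, 85.4]
tcp_rot: [179.9, 0.1, 81.6]
ft_force: [0.6, -0.3, 0.1]
finger_gap: 60.1
grip_force: 0.0
time: 40.92
tool_pos: [471.5, -347.4, 85.1]
tcp_rot: [179.9, 0.1, 81.6]
ft_force: [1.4, -1.1, 5.4]
finger_gap: 25.1
grip_force: 80.0
time: 41.5
tool_pos: [471.6, -347.7, 206.3]
tcp_rot: [179.8, 0.1, 81.6]
ft_force: [-0.7, 0.7, -5.4]
finger_gap: 25.1
grip_force: 79.5
294 ((581.2789306640625, 94.7994155883789), (89.07969665527344, 119.19737243652344), 2.37634539604187)
tcp [ 471.6 -347.7  206.3] rot [1.798e+02 1.000e-01 8.160e+01] gap 25.1 t 41.5 | tool shift mm [454.2  43.9 112.5] ('az', np.float64(-10.6))
```

```bash
python3 -m handwheel '[[0,0,0,0,0,-3,0.01],[0,0,0,0,0,-5,0.01],[0.01,0.003,0,0,0,-2.7,0.01],[0.025,0.0073,0,0,0,0,0.01],[0.033,0.0096,0,0,0,0,0.01],[0.033,0.0096,0,0,0,0,0.01],[0.033,0.0096,0,0,0,0,0.01],[0.033,0.0096,0,0,0,0,0.01]]' >/dev/null; python3 -m handwheel '[[0.033,0.0096,0,0,0,0,0.01],[0.033,0.0096,0,0,0,0,0.01],[0.033,0.0096,0,0,0,0,0.01],[0.033,0.0096,0,0,0,0,0.01],[0.033,0.0096,0,0,0,0,0.01],[0.033,0.0096,0,0,0,0,0.01],[0.033,0.0096,0,0,0,0,0.01],[0.025,0.0073,0,0,0,0,0.01]]'>/dev/null; python3 -m handwheel '[[0.01,0.003,0,0,0,0,0.01],[0,0,0,0,0,0,0.01],[0,0,0,0,0,0,0.01],[0,0,0,0,0,0,0.01],[0,0,0,0,0,0,0.01]]'; python3 -c "
from h import *
go(581.7,95,95,92.3)"
```

```text
time: 43.25
tool_pos: [579.3, 89.3, 203.3]
tcp_rot: [-179.9, 0.0, 92.2]
ft_force: [0.6, -0.4, -4.0]
finger_gap: 25.2
grip_force: 79.4
tcp [579.3  89.3 203.3] rot [-179.9    0.    92.2] gap 25.2 t 43.25 | tool shift mm [  5.6   2.8 108.2] ('az', np.float64(-0.1))
```

```bash
python3 -m handwheel '[[0.0055,0.0025,0.02,0,0,0,0.01],[0,0,0.03,0,0,0,0.01],[0,0,0.02,0,0,0,0.01],[0,0,0.01,0,0,0,0.01],[0,0,0,0,0,0,0.01],[0,0,0,0,0,0,0.01],[0,0,0,0,0,0,0.01],[0,0,0,0,0,0,0.01]]'
python3 - <<'E'
from h import *
go(581.7,95,95,92.3); snap('wrist','w18'); p,d,T=load('w18'); P=cloud('wrist',d,T)
z0=r.sense()['tool_pos'][2]-85
m=(np.abs(P[...,2]-z0-12)<3)&(np.hypot(P[...,0]-581,P[...,1]-95)<65); q=P[m]
print('plinth',m.sum(),q.min(0).round(1),q.max(0).round(1))
E
```

```text
time: 43.92
tool_pos: [583.6, 96.2, 126.4]
tcp_rot: [179.8, -0.0, 92.3]
ft_force: [-0.2, 1.4, -3.5]
finger_gap: 25.0
grip_force: 79.4
tcp [583.6  96.2 126.4] rot [179.8  -0.   92.3] gap 25.0 t 43.92 | tool shift mm [-1.1 -2.1 31.4] ('az', np.float64(-0.0))
plinth 1347 [551.9 117.8  50.2] [611.7 144.1  56.2]
```

View pics/w18.png

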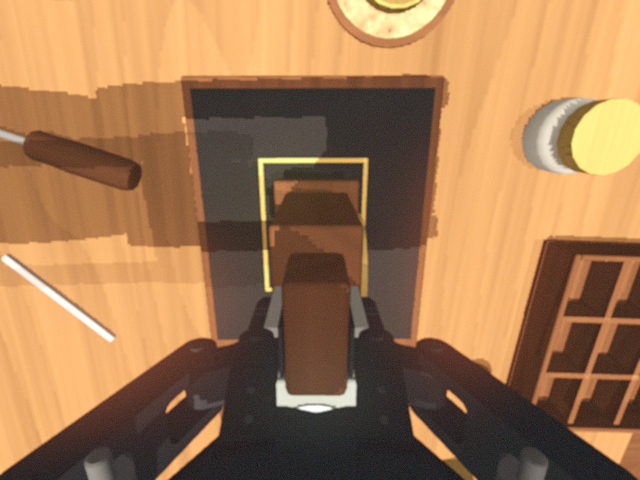

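Run:
```python
from h import *
p,d,T=load('w18')
for u,v in((258,158),(369,158),(264,287),(368,285)): print(at_z('wrist',T,u,v,10).round(1))
for u,v in((274,180),(359,181),(269,222),(361,222)): print('plinth',at_z('wrist',T,u,v,53.4).round(1))
go(0,0)
```

```text
[534.2 152.4  10. ]
[623.9 155.9  10. ]
[538.1  37.3  10. ]
[633.   42.9  10. ]
plinth [552.2 141.6  53.4]
plinth [611.3 143.2  53.4]
plinth [548.6 111.2  53.4]
plinth [615.1 113.7  53.4]
tcp [583.5  96.3 126.2] rot [179.8  -0.   92.3] gap 25.1 t 43.97 | tool shift mm [ -72.7 -586.9   -1.9]
```

```bash
python3 -m handwheel '[[-0.0015,-0.002,0.01,0,0,0,0.01],[0,0,0.01,0,0,0,0.01],[0,0,0.004,0,0,0,0.01],[0,0,0.002,0,0,0,0.01],[0,0,0,0,0,0,0.01],[0,0,0,0,0,0,0.01],[0,0,0,0,0,0,0.01],[0,0,0,0,0,0,0.01]]'; python3 -m handwheel '[[0,0,0.001,0,0,0,0.01],[0,0,0.001,0,0,0,0.01],[0,0,0,0,0,0,0.01],[0,0,0,0,0,0,0.01]]'
```

```text
time: 44.63
tool_pos: [580.6, 94.8, 98.6]
tcp_rot: [180.0, -0.0, 92.3]
ft_force: [-0.4, 0.1, -4.5]
finger_gap: 25.2
grip_force: 79.4
time: 44.97
tool_pos: [580.1, 94.7, 96.0]
tcp_rot: [-180.0, 0.0, 92.3]
ft_force: [0.0, -0.1, -4.0]
finger_gap: 25.0
grip_force: 79.4
```

```bash
python3 -m handwheel '[[0,0.0005,0.0005,0,0,0,0.01],[0,0.0005,0.0005,0,0,0,0.01],[0,0,0,0,0,0,0.01],[0,0,0,0,0,0,0.01]]'; python3 -m handwheel '[[0,0,0.0005,0,0,0,0.01],[0,0,0,0,0,0,0.01],[0,0,0,0,0,0,0.01]]'
```

```text
time: 45.3
tool_pos: [581.3, 94.8, 95.1]
tcp_rot: [180.0, 0.0, 92.3]
ft_force: [-0.7, 0.4, -3.5]
finger_gap: 25.0
grip_force: 79.5
time: 45.55
tool_pos: [581.4, 94.8, 95.0]
tcp_rot: [180.0, -0.0, 92.3]
ft_force: [-0.4, -0.4, 1.5]
finger_gap: 24.8
grip_force: 80.0
```

```bash
python3 -m handwheel '[[0,0,0,0,0,0,0.028],[0,0,0,0,0,0,0.035],[0,0,0,0,0,0,0.05],[0,0,0,0,0,0,0.055],[0,0,-0.02,0,0,0,0.055],[0,0,-0.035,0,0,0,0.055],[0,0,-0.035,0,0,0,0.055],[0,0,-0.01,0,0,0,0.055]]';python3 -m handwheel '[[-0.03,0,0,0,0,0,0.055],[-0.035,0,0,0,0,0,0.055],[-0.035,0,0,0,0,0,0.055],[-0.03,0,0,0,0,0,0.055],[0,0,0,0,0,0,0.055],[0,0,0,0,0,0,0.055],[0,0,0,0,0,0,0.055]]'
python3 - <<'E'
from h import *
go(588.5,-105.5); snap('wrist','w19'); snap('top','top19'); p,d,T=load('w19'); P=cloud('wrist',d,T)
m=(np.abs(P[...,2]-82)<3.5)&(np.hypot(P[...,0]-588,P[...,1]+106)<45); q=P[m]
if m.any(): print('bar',m.sum(),q.mean(0).round(1),cv2.minAreaRect(q[:,:2].astype(np.float32)))
m=(np.abs(P[...,2]-55)<3.5)&(np.hypot(P[...,0]-588,P[...,1]+106)<45); q=P[m]
if m.any(): print('disc',m.sum(),q.mean(0).round(1),cv2.minEnclosingCircle(q[:,:2].astype(np.float32)))
p,d,T=load('top19'); P=cloud('top',d,T)
m=(np.abs(P[...,2]-82)<5)&(np.hypot(P[...,0]-588,P[...,1]+106)<45); q=P[m]
if m.any(): print('top bar',m.sum(),cv2.minAreaRect(q[:,:2].astype(np.float32)))
m=(np.abs(P[...,2]-12)<8)&(np.hypot(P[...,0]-581,P[...,1]-94)<60)
m=(P[...,2]>15)&(np.hypot(P[...,0]-581,P[...,1]-94)<62); q=P[m]; print('clock',cv2.minAreaRect(q[:,:2].astype(np.float32)))
E
```

```text
time: 46.22
tool_pos: [584.0, 95.0, 201.3]
tcp_rot: [179.5, -0.0, 92.3]
ft_force: [0.4, 0.5, 2.1]
finger_gap: 54.9
grip_force: 0.0
time: 46.8
tool_pos: [586.5, -34.9, 194.6]
tcp_rot: [180.0, -0.0, 92.3]
ft_force: [0.1, 0.2, -0.4]
finger_gap: 55.1
grip_force: 0.0
tcp [586.5 -34.9 194.6] rot [180.   -0.   92.3] gap 55.1 t 46.8 | tool shift mm [-70.6  -0.8  -0. ] 
bar 788 [ 589.7 -104.3   82.4] ((589.7554931640625, -105.38680267333984), (14.25864315032959, 51.75495147705078), 28.087181091308594)
disc 2381 [589.1 -99.6  55.6] ((592.0107421875, -103.45039367675781), 36.659568786621094)
clock ((580.2163696289062, 89.24567413330078), (100.31969451904297, 116.41159057617188), 31.852121353149414)
```

View pics/w19.png

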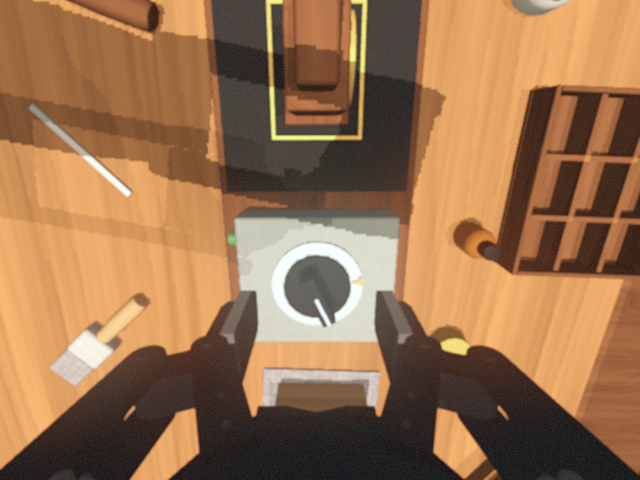

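```bash
cat > dial.py <<'E'
import sys
from h import *
def run(tag):
    p,d,T=load(tag); h=cv2.cvtColor(p,cv2.COLOR_BGR2HSV).astype(int); v,u=np.mgrid[:480,:640]
    W=np.stack([at_z('wrist',T,a,b,48) for a,b in zip(u.ravel(),v.ravel())]).reshape(480,640,3)
    def blob(m,n):
        k,l,st,ce=cv2.connectedComponentsWithStats(m.astype(np.uint8))
        return [(st[i,4],ce[i].round(1)) for i in range(1,k) if st[i,4]>=n]
    C=np.array([589.2,-104.8]); rr=np.hypot(W[...,0]-C[0],W[...,1]-C[1])
    ring=(rr<52)&(rr>30)&(h[...,2]>150)&(h[...,1]<60)
    l=cv2.connectedComponentsWithStats(ring.astype(np.uint8)); i=1+np.argmax(l[2][1:,4]); q=W[l[1]==i][:,:2]
    for _ in range(5):
        a=np.degrees(np.arctan2(*(q-C).T[::-1])); o=np.array([np.linalg.norm((q-C)[(a>=s)&(a<s+10)],axis=1).max() if ((a>=s)&(a<s+10)).any() else np.nan for s in range(-180,180,10)])
        th=np.radians(np.arange(-175,180,10)); ok=~np.isnan(o); A=np.c_[np.cos(th),np.sin(th),np.ones(36)][ok]; s=np.linalg.lstsq(A,o[ok],rcond=None)[0]; C=C+s[:2]
    print('ring centre',C.round(2),'R',s[2].round(1))
    rr=np.hypot(W[...,0]-C[0],W[...,1]-C[1])
    y=(rr<48)&(rr>33)&(h[...,0]>12)&(h[...,0]<35)&(h[...,1]>80)&(h[...,2]>110)
    q=W[y][:,:2]-C; 
    if len(q): print('mark n',len(q),'ang',np.degrees(np.arctan2(q[:,1].mean(),q[:,0].mean())).round(2),'r',np.linalg.norm(q.mean(0)).round(1))
    P=cloud('wrist',d,T); m=(np.abs(P[...,2]-82)<4)&(np.hypot(P[...,0]-C[0],P[...,1]-C[1])<40); q=P[m][:,:2].astype(np.float32)
    if len(q)>50: print('bar',len(q),cv2.minAreaRect(q))
    W2=np.stack([at_z('wrist',T,a,b,82) for a,b in zip(u.ravel(),v.ravel())]).reshape(480,640,3)
    w=m&(h[...,2]>130)&(h[...,1]<60); q=W2[w][:,:2]
    if len(q)>8:
        e=np.linalg.svd(q-q.mean(0))[2][0]; print('line n',len(q),'dir',np.degrees(np.arctan2(e[1],e[0])).round(2),'from axis',np.degrees(np.arctan2(*(q.mean(0)-C)[::-1])).round(2))
run(sys.argv[1])
E
python3 dial.py w19; python3 -c "from h import *;go(589.2,-104.8,None,118)"
```

```text
ring centre [ 589.15 -104.77] R 51.9
mark n 27 ang 8.21 r 42.5
bar 798 ((589.7554931640625, -105.38680267333984), (14.25864315032959, 51.75495147705078), 28.087181091308594)
line n 196 dir -63.01 from axis -63.31
tcp [586.5 -34.1 194.6] rot [180.   -0.   92.4] gap 55.2 t 46.9 | tool shift mm [-70.8  -0.2  -0. ] ('az', np.float64(-25.6))
```

Run:
```python
from h import *
p,d,T=load('w19'); cv2.imwrite('pics/c19.png',cv2.resize(p[230:340,255:385],None,fx=5,fy=5,interpolation=cv2.INTER_CUBIC))
```

```text
(no output)
```

View pics/c19.png

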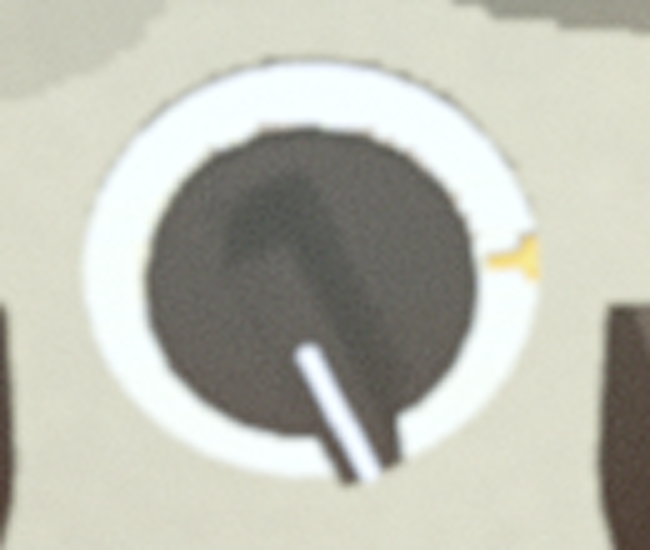

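```bash
sed -i 's/(h\[...,2\]>150)&(h\[...,1\]<60)/(h[...,2]>235)\&(h[...,1]<25)/' dial.py; python3 dial.py w19
python3 - <<'E'
from h import *
p,d,T=load('w19')
for x,y in((84,268),(541,268),(312,60),(312,478),(490,262),(537,259)): print(at_z('wrist',T,255+(x+.5)/5-.5,230+(y+.5)/5-.5,48).round(1))
E
```

```text
ring centre [ 589.24 -105.13] R 45.8
mark n 27 ang 8.7 r 42.4
bar 798 ((589.7554931640625, -105.38680267333984), (14.25864315032959, 51.75495147705078), 28.087181091308594)
line n 196 dir -63.01 from axis -62.95
[ 543.4 -104.4   48. ]
[ 635.8 -100.8   48. ]
[587.7 -58.3  48. ]
[ 591.4 -151.4   48. ]
[625.4 -99.9  48. ]
[634.8 -98.9  48. ]
```

```bash
python3 -m handwheel '[[0,0,0,0,0,-6.2,0.045],[0,0,0,0,0,-6.2,0.045],[0,0,0,0,0,-6.2,0.045],[0,0,0,0,0,-6.1,0.045],[0,0,0,0,0,0,0.045],[0,0,0,0,0,0,0.045]]'; python3 -c "
from h import *
go(589.3,-105,39,117)"
```

```text
time: 47.4
tool_pos: [586.5, -34.0, 194.6]
tcp_rot: [180.0, -0.0, 116.9]
ft_force: [-0.6, 0.3, 0.3]
finger_gap: 44.9
grip_force: 0.0
tcp [586.5 -34.  194.6] rot [180.   -0.  116.9] gap 44.9 t 47.4 | tool shift mm [-64.6 -29.7 155.6] ('az', np.float64(-0.1))
```

```bash
python3 -m handwheel '[[-0.025,-0.0115,0,0,0,0,0.045],[-0.025,-0.0115,0.02,0,0,0,0.045],[-0.0146,-0.0067,0.03,0,0,0,0.045],[0,0,0.03,0,0,0,0.045],[0,0,0.02,0,0,0,0.045],[0,0,0,0,0,0,0.045],[0,0,0,0,0,0,0.045],[0,0,0,0,0,0,0.045]]'; python3 -m handwheel '[[0,0,0,0,0,0,0.045],[0,0,0,0,0,0,0.045]]'; python3 -c "
from h import *
go(589.3,-105,39,117);snap('wrist','w20')"; python3 dial.py w20
```

```text
time: 48.07
tool_pos: [590.4, -105.9, 96.4]
tcp_rot: [179.9, 0.1, 117.0]
ft_force: [-0.0, 0.2, 1.0]
finger_gap: 44.6
grip_force: 0.0
time: 48.23
tool_pos: [590.9, -106.2, 97.0]
tcp_rot: [179.8, 0.1, 117.0]
ft_force: [0.8, -0.5, 0.2]
finger_gap: 44.7
grip_force: 0.0
tcp [ 590.9 -106.2   97. ] rot [1.798e+02 1.000e-01 1.170e+02] gap 44.7 t 48.23 | tool shift mm [ 2.  -1.1 58. ] ('az', np.float64(0.0))
ring centre [ 589.73 -105.27] R 46.0
mark n 119 ang 8.45 r 42.4
bar 2052 ((589.9514770507812, -106.29801177978516), (13.779879570007324, 52.536354064941406), 27.565223693847656)
line n 357 dir -63.9 from axis -63.38
```

```bash
python3 -m handwheel '[[0.0015,-0.001,0.02,0,0,0,0.045],[0,0,0.02,0,0,0,0.045],[0,0,0.012,0,0,0,0.045],[0,0,0.005,0,0,0,0.045],[0,0,0,0,0,0,0.045],[0,0,0,0,0,0,0.045],[0,0,0,0,0,0,0.045],[0,0,0,0,0,0,0.045]]'; python3 -c "
from h import *
go(589.5,-105.2,39,117)"; python3 -m handwheel '[[0,0,0,0,0,0,0.005],[0,0,0,0,0,0,0.005],[0,0,0,0,0,0,0.005],[0,0,0,0,0,0,0.005],[0,0,0,0,0,0,0.005],[0,0,0,0,0,0,0.005]]' 40
```

```text
time: 48.95
tool_pos: [588.3, -105.4, 38.3]
tcp_rot: [180.0, 0.0, 117.0]
ft_force: [-0.0, -0.1, 0.0]
finger_gap: 44.7
grip_force: 0.0
tcp [ 588.3 -105.4   38.3] rot [180.   0. 117.] gap 44.7 t 48.95 | tool shift mm [-0.4  1.2 -0.7] ('az', np.float64(0.0))
time: 49.45
tool_pos: [590.1, -105.1, 39.4]
tcp_rot: [179.8, 0.1, 117.0]
ft_force: [5.3, 2.1, 3.6]
finger_gap: 13.7
grip_force: 43.9
```

```bash
python3 -m handwheel '[[0,0,0,0,0,-4,0.005],[0,0,0,0,0,-5,0.005],[0,0,0,0,0,-5,0.005],[0,0,0,0,0,-5,0.005],[0,0,0,0,0,-5,0.005],[0,0,0,0,0,-5,0.005],[0,0,0,0,0,-5,0.005],[0,0,0,0,0,0,0.005]]'; python3 -m handwheel '[[0,0,0,0,0,-5,0.005],[0,0,0,0,0,-5,0.005],[0,0,0,0,0,-5,0.005],[0,0,0,0,0,-5,0.005],[0,0,0,0,0,-5,0.005],[0,0,0,0,0,-5,0.005],[0,0,0,0,0,-5,0.005],[0,0,0,0,0,0,0.005]]';python3 -m handwheel '[[0,0,0,0,0,-1.5,0.005],[0,0,0,0,0,0,0.005],[0,0,0,0,0,0,0.005],[0,0,0,0,0,0,0.005]]'; python3 -c "
from h import *
go(589.5,-105.2,39,188.5);snap('wrist','w21')"; python3 dial.py w21
```

```text
time: 50.12
tool_pos: [590.1, -105.3, 39.4]
tcp_rot: [179.9, 0.3, 151.4]
ft_force: [5.1, 2.5, 3.2]
finger_gap: 13.2
grip_force: 43.9
time: 50.78
tool_pos: [590.1, -105.4, 39.4]
tcp_rot: [-179.9, 0.3, -173.6]
ft_force: [4.7, 1.9, 2.9]
finger_gap: 13.3
grip_force: 43.8
time: 51.12
tool_pos: [590.2, -105.4, 39.4]
tcp_rot: [-179.9, 0.3, -172.5]
ft_force: [5.4, 1.7, 2.9]
finger_gap: 13.2
grip_force: 43.8
tcp [ 590.2 -105.4   39.4] rot [-179.9    0.3 -172.5] gap 13.2 t 51.12 | tool shift mm [0.6 0.3 0.4] ('az', np.float64(-1.0))
ring centre [ 589.83 -105.1 ] R 45.8
bar 4428 ((590.210693359375, -108.07438659667969), (37.429405212402344, 51.88313293457031), 75.46076965332031)
line n 518 dir 7.3 from axis 9.11
```

```bash
python3 -m handwheel '[[0,0,0,0,0,-1,0.005],[0,0,0,0,0,0,0.005],[0,0,0,0,0,0,0.005],[0,0,0,0,0,0,0.018],[0,0,0,0,0,0,0.025],[0,0,0,0,0,0,0.035],[0,0,0,0,0,0,0.045],[0,0,0,0,0,0,0.045]]'; python3 -m handwheel '[[0,0,-0.02,0,0,0,0.045],[0,0,-0.035,0,0,0,0.045],[0.02,0,-0.02,0,0,0,0.045],[0.03,0,0,0,0,0,0.045],[0,0,0,0,0,0,0.045],[0,0,0,0,0,0,0.045],[0,0,0,0,0,0,0.045],[0,0,0,0,0,0,0.045]]'; python3 -c "
from h import *
snap('wrist','w22');go(589,-105);p,d,T=load('w22');cv2.imwrite('pics/c22.png',p)"; python3 dial.py w22
```

```text
time: 51.83
tool_pos: [587.0, -105.1, 36.9]
tcp_rot: [180.0, -0.1, -171.5]
ft_force: [-0.7, -0.4, -0.5]
finger_gap: 45.3
grip_force: 0.0
time: 52.5
tool_pos: [538.7, -112.6, 112.2]
tcp_rot: [180.0, -0.0, -171.5]
ft_force: [0.0, -0.6, -0.1]
finger_gap: 45.1
grip_force: 0.0
tcp [ 538.8 -112.6  112.2] rot [ 180.    -0.  -171.5] gap 45.3 t 52.55 | tool shift mm [-50.8   0.   -0. ] 
ring centre [ 588.98 -104.63] R 46.8
bar 1447 ((590.7328491210938, -104.60126495361328), (52.34182357788086, 13.821812629699707), 7.974327087402344)
line n 280 dir 7.31 from axis 6.61
```

View pics/c22.png

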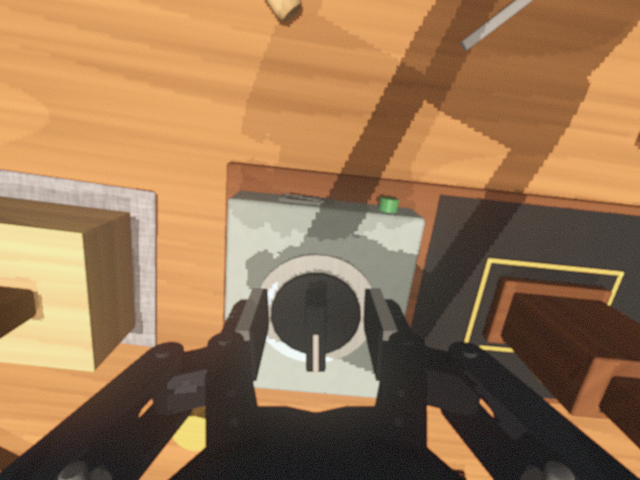

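```bash
python3 -m handwheel '[[-0.02,0,-0.03,0,0,7,0.045],[0,0,-0.03,0,0,7,0.045],[0,0,-0.02,0,0,7,0.045],[0,0,0,0,0,7,0.045],[0,0,0,0,0,7,0.045],[0,0,0,0,0,7,0.045],[0,0,0,0,0,7,0.045],[0,0,0,0,0,7,0.045]]'>/dev/null; python3 -m handwheel '[[0,0,0,0,0,7,0.045],[0,0,0,0,0,7,0.045],[0,0,0,0,0,7,0.045],[0,0,0,0,0,7,0.045],[0,0,0,0,0,7,0.045],[0,0,0,0,0,5,0.045],[0,0,0,0,0,0,0.045],[0,0,0,0,0,0,0.045]]'; python3 -c "
from h import *
go(587,-50)"
```

```text
time: 53.88
tool_pos: [558.5, -109.6, 192.3]
tcp_rot: [-180.0, -0.0, 92.7]
ft_force: [-0.4, -0.3, 0.4]
finger_gap: 45.1
grip_force: 0.0
tcp [ 558.5 -109.6  192.3] rot [-180.    -0.    92.7] gap 45.1 t 53.88 | tool shift mm [58.2 31.3 -0. ]
```

```bash
python3 -m handwheel '[[0.03,0.015,0,0,0,0,0.045],[0.028,0.016,0,0,0,0,0.045],[0,0,0,0,0,0,0.045],[0,0,0,0,0,0,0.045],[0,0,0,0,0,0,0.045],[0,0,0,0,0,0,0.045]]' >/dev/null; python3 -c "
from h import *
snap('wrist','w23');p,d,T=load('w23');k=np.linalg.inv(T)@[589.4,-105,48,1]; c=cal('wrist'); f=240/np.tan(np.radians(c['vfov']/2)); u=int(f*k[0]/k[2]+c['cx']); v=int(f*k[1]/k[2]+c['cy']); print(u,v)
cv2.imwrite('pics/c23.png',cv2.resize(p[v-55:v+55,u-65:u+65],None,fx=5,fy=5,interpolation=cv2.INTER_CUBIC))"; python3 dial.py w23
```

```text
317 271
ring centre [ 589.47 -105.35] R 46.4
mark n 31 ang 8.94 r 42.8
bar 888 ((590.9525146484375, -103.62740325927734), (51.89675521850586, 14.469369888305664), 8.736385345458984)
line n 223 dir -171.34 from axis 8.29
```

View pics/c23.png

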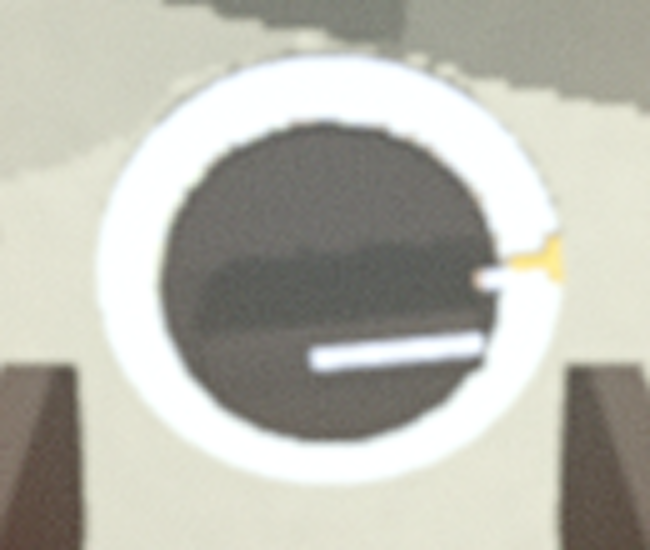

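```bash
python3 -m handwheel '[[-0.03,-0.03,0,0,0,0,0.045],[-0.03,-0.03,0,0,0,0,0.045],[-0.03,-0.03,0,0,0,0,0.045],[-0.03,-0.03,0,0,0,0,0.045],[-0.03,-0.03,0,0,0,0,0.045],[0,0,0,0,0,0,0.045],[0,0,0,0,0,0,0.045],[0,0,0,0,0,0,0.045]]'; python3 tops.py top24
python3 - <<'E'
from h import *
p,d,T=load('top24'); P=cloud('top',d,T)
for lo,hi,x,y in((120,145,581,94),(85,110,581,94),(14,150,581,94),(85,140,601,-320),(55,75,601,-320)):
    m=(P[...,2]>lo)&(P[...,2]<hi)&(np.abs(P[...,0]-x)<58)&(np.abs(P[...,1]-y)<75); q=P[m]
    if len(q): print(lo,len(q),cv2.minAreaRect(q[:,:2].astype(np.float32)))
a=load('top0')[0]; cv2.imwrite('pics/f24.png',p)
E
```

```text
time: 55.1
tool_pos: [445.6, -204.7, 192.9]
tcp_rot: [180.0, 0.0, 92.4]
ft_force: [0.4, -0.2, 0.8]
finger_gap: 45.1
grip_force: 0.0
arbor 41 [197. 289.] [509.7 327.1  40.7]
arbor 42 [155. 292.] [502.4 425.3  41.6]
arbor 45 [200. 325.] [426.5 319.8  41.5]
arbor 47 [157. 329.] [418.9 419.7  41.1]
ball 85 [208. 232.] [630.9 285.2 115.8]
120 264 ((580.5232543945312, 94.10768127441406), (26.145830154418945, 51.763851165771484), 1.618387222290039)
85 395 ((582.3707885742188, 94.13729858398438), (48.24948501586914, 75.72164154052734), 1.9825012683868408)
14 1058 ((577.8677978515625, 91.24658966064453), (101.1174087524414, 151.41448974609375), 5.964870929718018)
85 190 ((601.1099853515625, -320.5820617675781), (22.107080459594727, 40.32802200317383), 1.1477150917053223)
55 2117 ((601.3273315429688, -321.2029113769531), (110.58666229248047, 112.58319091796875), 1.0535774230957031)
```

View pics/f24.png

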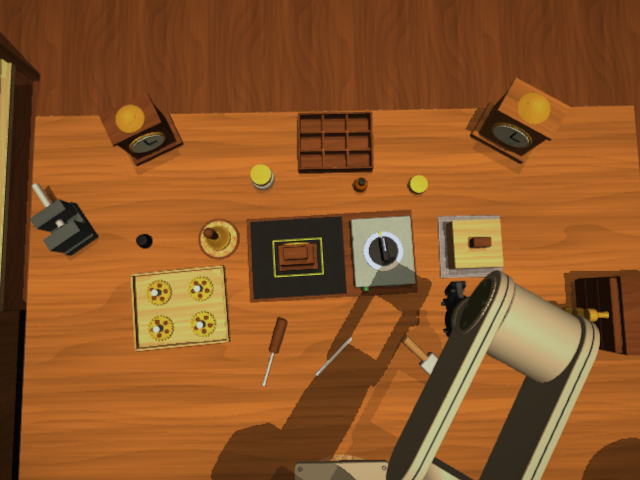

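The overview shows the wheels in the tray at about (180,308), the bell on the coaster at (218,238), the clock in its outline at (297,257), the cover on the mat at (475,245) and the dial at (383,250). Everything else is where it started, so I'm handing in.

```bash
python3 -c "
from bench import r
print(r.hand_in())"
```

```text
the job is handed in; nothing more can be done
None
```

I handed the job in after about 55 s of robot time: the bell is on the coaster, all four wheels are in the tray, the cover is on the mat, the clock is in its outline facing away, and the dial was then turned to the mark, measured within about half a degree.

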